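Scoop the turned balls out of the tilting tray

ROBOT

A 6-joint arm with a two-finger parallel gripper is mounted at the origin on the work surface. World frame = base frame: x ahead of the robot, y to its left, z up, the work surface at z = 0. Lengths are in m, angles in rad, forces in N, time in s.
With the tool pointing down it reaches from about 0.425 to 0.95 m from the base axis. Payload 3.5 kg.
Tool frame: the origin (TCP) lies at the very end of the fingers, on their centre line; the grasp point (between the pads) lies 19 mm behind it; x points along the fingers, z is the direction in which the jaws open and shut, and the axes are right-handed (so a half turn about x gives the same grasp; the last joint's range is limited). The gripper opens to 85 mm and grips with 20 to 120 N. Pads are 22 mm wide; open, the fingers measure 114 mm over their backs; the gripper's body (76 mm by 85 mm) begins 54 mm behind the grasp point. The pads swing forward as they close: fully open they stand 13 mm farther back than shut.
Start: joints at [-1.26, 0.286, 1.577, -0, 1.279, -0.15], TCP at [0.3, -0.605, 0.231] pointing down, gripper open.
Joint ranges: [-2.77, 2.77], [-0.9, 2.22], [0.21, 2.48], [-1.53, 4.67], [0.24, 2.81], [-2.84, 2.84]. Speed limits (rad/s): [2.79, 2.79, 3.14, 3.14, 3.14, 3.14].

INTERFACE

Orientations are given as a unit quaternion [x, y, z, w].
In Python, from bench import monitor, optics, arm gives the robot as it stands.
- The arm moves only by the shell command python3 -m inch 'ROWS' [FORCE]. ROWS is JSON, a list that holds one entry, the list of rows, each a list of 7 numbers: the shift along the tool's x, y, z in cm, then the turn, a rotation vector about the tool's x, y, z in degrees, then the finger opening in cm, from 0 to 8.54. A call has 1 to 20 rows; each row shifts and turns the commanded pose from where the row before left it, along the tool's axes as they then stand; what a row does not reach is not made up. A row lasts 1/8 s, in which the tool goes at most 62.5 mm and 10.7 degrees, less where a joint would pass 70% of its speed; a pose out of reach is approached as far as the arm can. A call with a gripper value outside its range is refused whole. The fingers move at their own pace and stop on an object; FORCE is the grip in N (left out, the last holds). Time passes only in rows, so rows that do not move let the fingers close. It gives the time, the measured TCP pose, the force and the opening at its end, in the units of the state.
- monitor.get_state(): the state, without advancing time (a new reading comes with each control period).
- optics.camera(name): name is "side" or "top" or "wrist"; returns a dict with "color" (400x640x3 uint8, red, green, blue), "fx", "fy", "cx", "cy" (pixels), "k1" (the pictures are not rectified: a ray, as slopes to the right and down, at radius r is drawn at 1 + k1 r^2 times it, then the intrinsics apply), "R" (3x3) and "t" (3): a world point X has camera coordinates R X + t. Camera axes: x right, y down, z forward; pixel columns grow to the right and rows downward; lengths in m; the calibration is good to about 2 mm. A picture is of the moment at which its call begins. There is no depth.
- arm.hand_in(): hands the job in, once; it reports no verdict.
The state is a dict: "time": time; "qpos": joint angles; "qvel": joint speeds; "tau": joint torques, N m; "tool_pos": TCP position; "tcp_rot": TCP orientation; "wrist_force": force on the tool from outside, world axes, zero at the start; "torque": the same for the moment, N m; "gripper_width": finger opening in m.
Only numpy, scipy, OpenCV 4.12 (cv2) and the standard library are available. Lean on these libraries where they do the work, as an engineer would, in place of code of your own. Each camera call takes 0.05 s, during which the arm holds its last target.

TASK

Lift the yellow locking yoke off the tray's red handle and hang it astride the steel rail, then tilt the tray up by its handle to about 20 degrees so that the wooden balls pile up at its far end. With the scoop, never with the fingers, gather all the balls (in as many loads as needed) and tip them into the green tub. Then lower the tray level, stand the yoke astride the handle again as it was and leave the scoop lying flat in the middle of its rubber mat, disturbing nothing else on the bench.

Things in the scene. Friction and masses are not known exactly. Their poses are not given: they have to be found in the camera images.
- tray_hinge (a point): Hinge line of the shallow plywood sorting tray: middle of its far bottom edge, 30 mm above the bench. Tray and frame turn together about the frame's y. Frame x runs along the tray from its red handle to its far end wall (away from the robot), z is normal to the grey floor. In this frame the floor's top is z = 5 mm and the tray runs from x = -200 (near wall's outside) to 0 (end wall's outside).
- tray (a joint): Tilt of the tray, rad: 0 = level (start, lower stop), growing to 0.5 (upper stop) as the red handle end is raised about the hinge at the far end. The hinge is stiff (1.2 N m of friction; about 8 to 10 N up at the handle to raise, 2 to 4 N down to lower): the tray stays at any tilt it is left at.
- tray_grip (a point): Grip point in the tray's red handle, a straight bar 16 mm wide and 18 mm high that sticks out 75 mm from the near wall; the point is the bar's middle, 45 mm out from the near wall and 45 mm above the bench while level. Axes as tray_hinge, in whose frame this point is x = -245, z = 15 mm.
- tray_end (a point): Middle of the corner where floor meets far (low) end wall; axes as tray_hinge. In this frame the floor is z = 0, the end wall's inner face x = 0, its top z = 50 mm; side walls 27 mm high, 92 mm apart inside for the last 74 mm (end corners filled 18 mm at 45 degrees), then flaring evenly to about 120 at the near wall (inner face x = -188, 25 mm high).
- yoke: Yellow locking yoke, an inverted U standing on the bench astride the red handle: legs 34 x 9 x 72 mm, 48 mm apart inside (along its y; the tunnel runs along its x), a peaked roof (shallow V inside), and on top a black grip fin 30 mm (x) by 12 mm (y), from 86 to 122 mm above its underside. Origin: middle of its underside, z up. About 0.12 kg.
- yoke_ridge (a point): Point just under the peak of the yoke's roof inside, 79 mm above the yoke's origin; when the yoke hangs on the rail this lies about at the top of the bar.
- rail_mid (a point): Middle of the horizontal steel rail, on the bar's centre line 140 mm above the bench; the bar is 14 mm thick, 200 mm long between two posts, along this frame's y.
- mat: Black rubber mat 140 x 140 x 3 mm, fixed on the bench, the scoop's parking place. Origin at the middle of its underside.
- scoop: Aluminium scoop: flat floor 85 (x) by 84 mm (y), 2.5 mm thick, open mouth at x = +42.5; front corners cut off 14 mm at 45 degrees; side walls 28 mm high, set back 19 mm; back wall 45 mm high at x = -41; a blue grip 24 (x) by 12 mm (y) centred at x = -32, from 44 to 136 mm above the underside. Origin: middle of underside, z up. About 0.16 kg.
- scoop_grip (a point): Point to hold on the scoop's blue upright grip: x = -32, z = 112 mm in the scoop's frame.
- tub: Green open plastic tub, 130 (x) x 150 (y) x 70 mm high, walls 4 mm, loose. Origin at the middle of its underside.
- glue: Bystander: white bottle of wood glue, 52 mm across, 130 mm tall. Origin at the middle of its underside.
- offcut: Bystander: wooden offcut block 50 x 70 x 35 mm. Origin at the middle of its underside.
- pointer: Bystander: small wooden strip 20 x 150 x 14 mm with a dark block on one end. Origin at the middle of its underside.
- ball0_center (a point): Centre of a turned wooden ball, 25 mm across, 12 g, slippery and free to roll; starts in the tray (3 to 6 of the six are present, absent ones read None).
- ball1_center (a point): Centre of a turned wooden ball, 25 mm across, 12 g, slippery and free to roll; starts in the tray (3 to 6 of the six are present, absent ones read None).
- ball2_center (a point): Centre of a turned wooden ball, 25 mm across, 12 g, slippery and free to roll; starts in the tray (3 to 6 of the six are present, absent ones read None).
- ball3_center (a point): Centre of a turned wooden ball, 25 mm across, 12 g, slippery and free to roll; starts in the tray (3 to 6 of the six are present, absent ones read None).
- ball4_center (a point): Centre of a turned wooden ball, 25 mm across, 12 g, slippery and free to roll; starts in the tray (3 to 6 of the six are present, absent ones read None).
- ball5_center (a point): Centre of a turned wooden ball, 25 mm across, 12 g, slippery and free to roll; starts in the tray (3 to 6 of the six are present, absent ones read None).

How it is judged:
On the way, in this order (a step that is already met when the one before it is completed fails the run):
1. the yoke hangs astride the rail, let go (x of yoke_ridge in the frame of rail_mid between -0.025 and 0.025 m and y of yoke_ridge in the frame of rail_mid between -0.085 and 0.085 m and z of yoke_ridge in the frame of rail_mid between -0.012 and 0.025 m and angle between yoke's own z axis and vertical below 0.4 rad and contact force between the fingers and yoke below 0.1 N and linear speed of yoke below 0.05 m/s), for 0.3 s.
2. the tray is tilted (over 0.28 rad) and the balls lie in its far half (value of joint tray above 0.28 rad and x of each of ball0_center, ball1_center, ball2_center, ball3_center, ball4_center, ball5_center in the frame of tray_end above -0.105 m), for 0.3 s.
3. at least one ball is carried in the scoop, lifted out of the tray (((x of ball0_center in the frame of scoop between -0.045 and 0.045 m and y of ball0_center in the frame of scoop between -0.042 and 0.042 m and z of ball0_center in the frame of scoop between 0.005 and 0.045 m and height (world z) of ball0_center above 0.125 m) or (x of ball1_center in the frame of scoop between -0.045 and 0.045 m and y of ball1_center in the frame of scoop between -0.042 and 0.042 m and z of ball1_center in the frame of scoop between 0.005 and 0.045 m and height (world z) of ball1_center above 0.125 m) or (x of ball2_center in the frame of scoop between -0.045 and 0.045 m and y of ball2_center in the frame of scoop between -0.042 and 0.042 m and z of ball2_center in the frame of scoop between 0.005 and 0.045 m and height (world z) of ball2_center above 0.125 m) or (x of ball3_center in the frame of scoop between -0.045 and 0.045 m and y of ball3_center in the frame of scoop between -0.042 and 0.042 m and z of ball3_center in the frame of scoop between 0.005 and 0.045 m and height (world z) of ball3_center above 0.125 m) or (x of ball4_center in the frame of scoop between -0.045 and 0.045 m and y of ball4_center in the frame of scoop between -0.042 and 0.042 m and z of ball4_center in the frame of scoop between 0.005 and 0.045 m and height (world z) of ball4_center above 0.125 m) or (x of ball5_center in the frame of scoop between -0.045 and 0.045 m and y of ball5_center in the frame of scoop between -0.042 and 0.042 m and z of ball5_center in the frame of scoop between 0.005 and 0.045 m and height (world z) of ball5_center above 0.125 m))), for 0.1 s.
4. all balls are in the tub (x of ball0_center in the frame of tub between -0.068 and 0.068 m and y of ball0_center in the frame of tub between -0.078 and 0.078 m and z of ball0_center in the frame of tub between 0 and 0.07 m and x of ball1_center in the frame of tub between -0.068 and 0.068 m and y of ball1_center in the frame of tub between -0.078 and 0.078 m and z of ball1_center in the frame of tub between 0 and 0.07 m and x of ball2_center in the frame of tub between -0.068 and 0.068 m and y of ball2_center in the frame of tub between -0.078 and 0.078 m and z of ball2_center in the frame of tub between 0 and 0.07 m and x of ball3_center in the frame of tub between -0.068 and 0.068 m and y of ball3_center in the frame of tub between -0.078 and 0.078 m and z of ball3_center in the frame of tub between 0 and 0.07 m and x of ball4_center in the frame of tub between -0.068 and 0.068 m and y of ball4_center in the frame of tub between -0.078 and 0.078 m and z of ball4_center in the frame of tub between 0 and 0.07 m and x of ball5_center in the frame of tub between -0.068 and 0.068 m and y of ball5_center in the frame of tub between -0.078 and 0.078 m and z of ball5_center in the frame of tub between 0 and 0.07 m), for 0.3 s.
At the end, for the whole second after the job is handed in: Every ball present is in the upright tub; the tray is level (under 0.05 rad); the yoke stands on the bench astride the handle (within 22 mm sideways, about 30 mm lengthways of the grip point); the scoop lies flat, its centre within 50 mm of the mat's centre; all at rest (all of step 4 and value of joint tray below 0.05 rad and x of yoke in the frame of tray_grip between -0.035 and 0.032 m and y of yoke in the frame of tray_grip between -0.022 and 0.022 m and height (world z) of yoke below 0.01 m and angle between each of yoke, tub's own z axis and vertical below 0.1 rad and horizontal distance between scoop and mat below 0.05 m and angle between scoop's own z axis and vertical below 0.08 rad and height (world z) of scoop between 0.001 and 0.012 m and linear speed of each of scoop, yoke, tub below 0.05 m/s); the robot touches nothing.
It fails at once if a ball is handled with the fingers (contact force between the fingers and ball0 above 0.5 N or contact force between the fingers and ball1 above 0.5 N or contact force between the fingers and ball2 above 0.5 N or contact force between the fingers and ball3 above 0.5 N or contact force between the fingers and ball4 above 0.5 N or contact force between the fingers and ball5 above 0.5 N).
It fails at once if a bystander is moved more than 30 mm (distance of any of glue, offcut, pointer from where it was at the start of the episode above 0.03 m).
Of ball0, ball1, ball2, ball3, ball4, ball5 only 3 to 6 are there at a start; the rules pass over those that are not, and their reading is None.
At some moment in a run one of scoop, tub may be knocked a few centimetres aside while the robot is not near it.
It also fails if it takes over 210 s, if anything falls off the work surface, if the arm or the gripper's body presses on something with over 40 N, if the wrist force passes 120 N, or if a joint passes its speed limit or range.

## Working session

There is one attempt and no reset: what is moved stays moved. The work goes in short steps, Python scripts to look and compute and a shell command to move; the robot and the scene stay as the last step left them, time stands still between calls to the robot, and variables do not carry over. Pictures are saved under pics/ and viewed, and the job is handed in when it is done.

```bash
ls -la; mkdir -p pics; python3 - <<'E'
from bench import monitor, optics, arm
import cv2,numpy as np
s=monitor.get_state()
for k,v in s.items(): print(k,np.round(v,4))
for n in ["side","top","wrist"]:
    c=optics.camera(n); cv2.imwrite(f"pics/{n}0.png",c["color"][:,:,::-1])
    print(n,c["fx"],c["fy"],c["cx"],c["cy"],c["k1"],np.round(c["R"],3).tolist(),np.round(c["t"],3))
E
```

```text
total 12
drwxr-xr-x  3 agent agent 4096 Dec  5 22:21 .
drwxr-xr-x 23 root  root  4096 Dec  5 22:21 ..
drwxr-xr-x  2 agent agent 4096 Dec  5 22:21 pics
time 0.0
qpos [-1.26    0.2872  1.5782  0.      1.2786 -0.15  ]
qvel [ 0.0017  0.0002 -0.0017  0.0017 -0.0005  0.    ]
tau [-1.90000e-03 -4.05980e+01 -2.92629e+01 -2.00000e-04  5.80000e-03
  0.00000e+00]
tool_pos [ 0.3    -0.6039  0.2299]
tcp_rot [ 0.3732  0.6016 -0.3721  0.6003]
wrist_force [-0.1647 -0.1323  1.1752]
torque [ 0.021  -0.014  -0.0104]
gripper_width 0.0855
side 487.4817474627121 487.4817474627121 319.0776480191429 190.13355712569225 -0.035379321000330574 [[-0.76, -0.65, 0.003], [-0.468, 0.544, -0.696], [0.45, -0.53, -0.718]] [0.413 0.33  0.908]
top 435.37015784793897 435.37015784793897 321.45717060929456 202.78413685155311 -0.1076471354062839 [[0.007, -1.0, -0.002], [-0.996, -0.006, -0.085], [0.085, 0.003, -0.996]] [-0.01   0.569  1.024]
wrist 278.85653646093743 278.85653646093743 323.4523294097581 200.0843060466672 -0.017357429353933602 [[0.445, -0.895, -0.002], [-0.859, -0.427, 0.283], [-0.254, -0.125, -0.959]] [-0.675 -0.038  0.379]
```

View pics/top0.png

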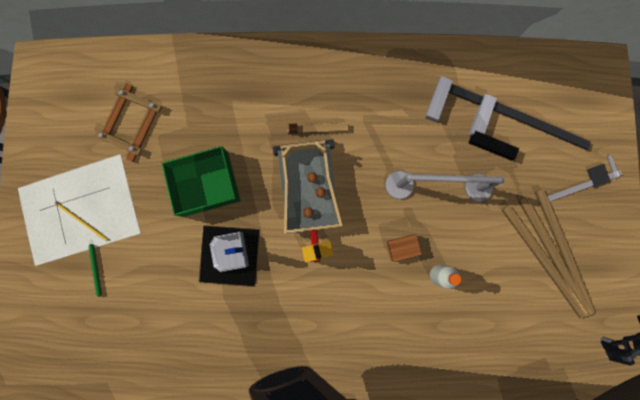

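View pics/side0.png

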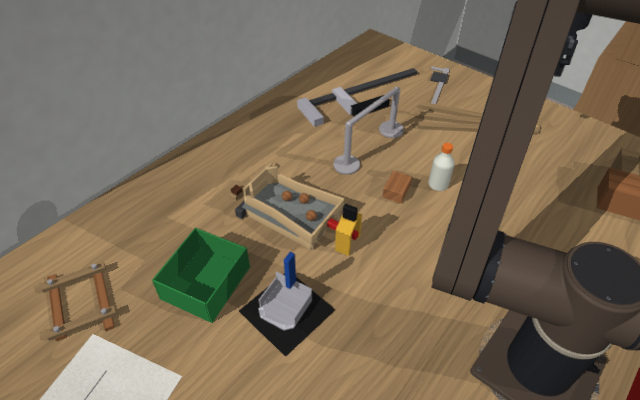

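View pics/wrist0.png

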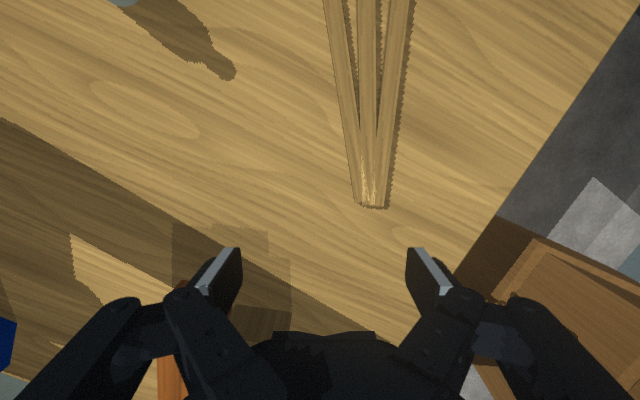

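```bash
cat > h.py <<'E'
from bench import monitor, optics, arm
import cv2,numpy as np
from scipy.spatial.transform import Rotation as Ro
def cam(n): return optics.camera(n)
def K(c): return np.array([[c["fx"],0,c["cx"]],[0,c["fy"],c["cy"]],[0,0,1.]]),np.array([c["k1"],0,0,0])
def ray(c,uv):
    k,d=K(c); p=cv2.undistortPoints(np.array(uv,float).reshape(-1,1,2),k,d).reshape(-1,2)
    R=np.array(c["R"]);t=np.array(c["t"]); o=-R.T@t
    v=np.c_[p,np.ones(len(p))]@R; return o,v
def plane(c,uv,z):
    o,v=ray(c,uv); return o+v*((z-o[2])/v[:,2])[:,None]
def proj(c,X):
    k,d=K(c); R=np.array(c["R"]);t=np.array(c["t"],float)
    return cv2.projectPoints(np.array(X,float).reshape(-1,1,3),cv2.Rodrigues(R)[0],t,k,d)[0].reshape(-1,2)
def tri(c1,p1,c2,p2):
    o1,v1=ray(c1,p1);o2,v2=ray(c2,p2);v1=v1[0];v2=v2[0]
    s=np.linalg.lstsq(np.c_[v1,-v2],o2-o1,rcond=None)[0]
    a=o1+s[0]*v1;b=o2+s[1]*v2; return (a+b)/2,np.linalg.norm(a-b)
def save(c,name,box=None,f=1):
    im=c["color"][:,:,::-1]
    if box: x0,y0,x1,y1=box; im=im[y0:y1,x0:x1]
    im=cv2.resize(im,None,fx=f,fy=f,interpolation=cv2.INTER_CUBIC); cv2.imwrite(f"pics/{name}.png",im)
def mask(c,lo,hi):
    return cv2.inRange(cv2.cvtColor(c["color"],cv2.COLOR_RGB2HSV),np.array(lo),np.array(hi))
def blobs(m,amin=15):
    n,l,s,ce=cv2.connectedComponentsWithStats(m)
    return [(ce[i].round(1).tolist(),s[i].tolist()) for i in range(1,n) if s[i][4]>=amin],l
def st():
    s=monitor.get_state();r=Ro.from_quat(s["tcp_rot"]).as_matrix()
    print("t",round(s["time"],2),"pos",np.round(s["tool_pos"],4),"x",r[:,0].round(3),"z",r[:,2].round(3),"w",round(s["gripper_width"],4),"F",np.round(s["wrist_force"],1),"q",np.round(s["qpos"],2)); return s,r
E
python3 - <<'E'
from h import *
c=cam("top"); save(c,"top1",(140,100,360,320),2.7); save(c,"top1b",(360,150,520,310),3.5)
s=cam("side"); save(s,"side1",(140,120,380,370),2.4)
for n,c in(("top",c),("side",s)):
    print(n,"cam", (-np.array(c["R"]).T@c["t"]).round(3))
    for nm,lo,hi in(("yellow",(20,150,120),(35,255,255)),("red",(0,180,90),(6,255,255)),("blue",(105,150,40),(130,255,255)),("green",(50,120,20),(85,255,255)),("ball",(5,100,60),(16,255,255))):
        print(nm,blobs(mask(c,lo,hi))[0])
E
```

```text
top cam [ 0.481 -0.009  1.069]
yellow [([82.5, 221.7], [58, 204, 50, 36, 128]), ([325.8, 244.3], [319, 241, 12, 8, 60]), ([308.2, 253.1], [302, 245, 14, 17, 179])]
red [([313.6, 236.5], [310, 230, 8, 14, 91])]
blue [([232.7, 250.3], [225, 248, 18, 6, 66])]
green [([200.2, 181.6], [162, 146, 78, 70, 3831]), ([94.7, 270.3], [89, 245, 12, 51, 252])]
ball [([285.9, 38.5], [280, 33, 12, 11, 26]), ([330.2, 36.8], [323, 33, 13, 9, 31]), ([387.6, 34.7], [383, 33, 9, 5, 16]), ([339.3, 39.5], [336, 35, 8, 9, 22]), ([462.0, 37.1], [456, 35, 12, 6, 18]), ([363.9, 39.8], [361, 37, 6, 7, 15]), ([434.0, 39.4], [430, 37, 11, 7, 16]), ([311.0, 43.8], [307, 41, 9, 6, 17]), ([430.6, 46.7], [423, 40, 16, 12, 40]), ([328.8, 45.4], [325, 43, 11, 6, 18]), ([538.0, 52.2], [531, 43, 13, 16, 32]), ([407.2, 49.6], [405, 44, 5, 14, 24]), ([358.0, 49.9], [354, 48, 8, 5, 16]), ([403.9, 53.7], [401, 50, 6, 8, 15]), ([502.8, 53.3], [500, 50, 7, 8, 16]), ([581.2, 55.2], [573, 51, 18, 8, 41]), ([430.7, 58.5], [426, 54, 10, 9, 26]), ([515.7, 56.8], [512, 55, 9, 5, 19]), ([442.9, 62.8], [439, 60, 9, 6, 20]), ([582.6, 6
[... 2640 characters left out ...]
14, 28]), ([331.6, 224.4], [326, 217, 13, 15, 43]), ([592.9, 217.6], [589, 216, 9, 5, 18]), ([354.8, 236.0], [351, 229, 8, 15, 31]), ([574.7, 239.5], [573, 235, 5, 10, 15]), ([31.0, 241.7], [27, 238, 9, 9, 15]), ([112.7, 265.8], [110, 263, 6, 6, 16]), ([338.7, 269.5], [336, 266, 7, 7, 15]), ([101.1, 290.3], [92, 271, 20, 39, 461]), ([52.2, 276.4], [47, 273, 11, 8, 54]), ([258.8, 278.9], [255, 273, 7, 13, 26]), ([317.4, 285.6], [313, 283, 10, 8, 19]), ([56.2, 306.9], [48, 287, 17, 41, 462]), ([108.2, 323.8], [102, 316, 14, 17, 161]), ([241.1, 330.7], [238, 327, 8, 10, 21]), ([61.4, 336.7], [55, 331, 14, 11, 69]), ([18.8, 343.8], [14, 341, 10, 6, 19]), ([634.2, 377.2], [629, 365, 11, 27, 34])]
```

View pics/top1.png

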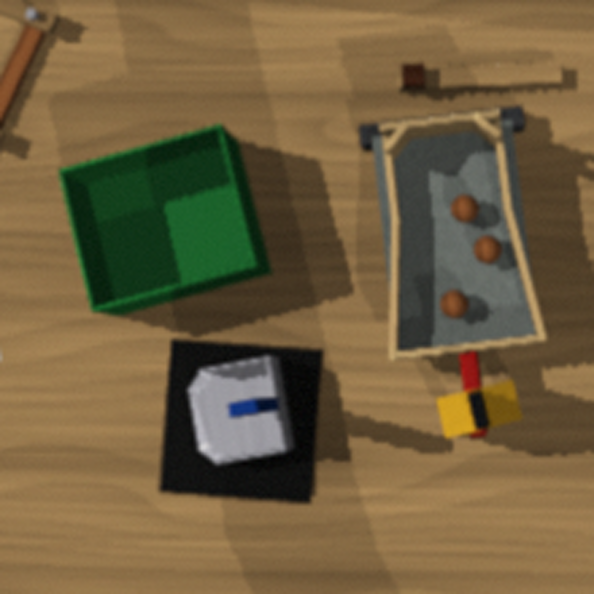

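View pics/top1b.png

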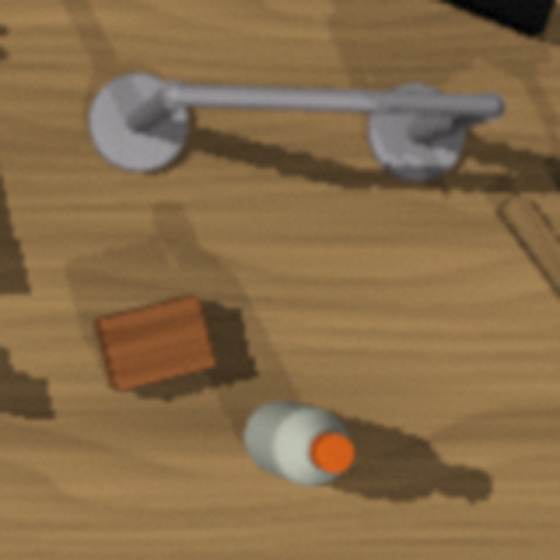

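View pics/side1.png

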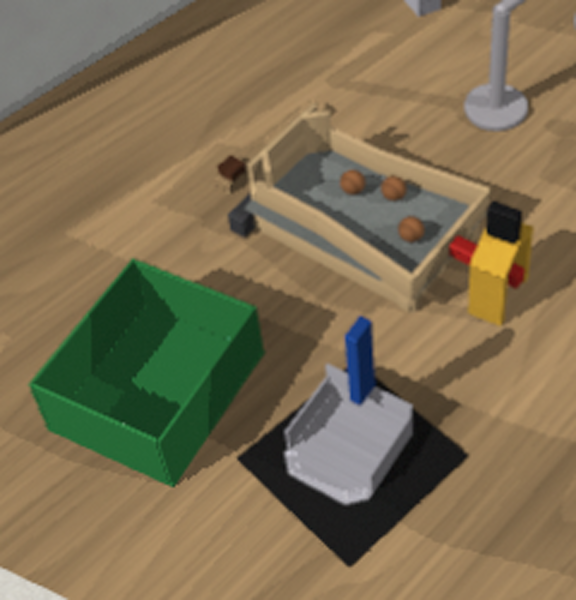

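```bash
python3 - <<'E'
from h import *
c=cam("top");s=cam("side")
P=lambda uv,z:plane(c,uv,z).round(4).tolist()
cr=lambda pts,x0=140,y0=100,f=2.7:[((x+.5)/f+x0-.5,(y+.5)/f+y0-.5) for x,y in pts]
print("near wall corners",P(cr([(392,355),(543,338)]),.06))
print("far wall corners",P(cr([(386,122),(508,112)]),.085))
print("handle",P([(313.6,236.5)],.054))
print("yoke fin",tri(c,cr([(479,410)]),s,cr([(504,222)],140,120,2.4)))
print("tub rim corners",P(cr([(61,172),(222,126),(270,270),(97,311)]),.07))
print("mat corners",P(cr([(172,340),(322,351),(310,501),(161,491)]),.003))
print("scoop bottom chamf.. ",P(cr([(190,395),(215,465),(292,450),(272,355)]),.01))
print("scoop grip top tri",tri(c,cr([(240,409)]),s,cr([(361,323)],140,120,2.4)))
print("rail",P(cr([(170,92),(495,105)],360,150,3.5),.147))
print("post bases",P(cr([(140,122),(415,132)],360,150,3.5),.01))
print("balls",P([(311.6,176.8),(320.2,192),(307.6,212.3)],.0475))
print("glue cap",P(cr([(332,453)],360,150,3.5),.13),"offcut",P(cr([(155,342)],360,150,3.5),.035),"pointer",P(cr([(413,77),(570,78)]),.014))
w=cam("wrist"); print("wristcam C",-np.array(w["R"]).T@w["t"]); S,r=st()
C=-np.array(w["R"]).T@w["t"]; print("C in tool",r.T@(C-S["tool_pos"]),"optical axis in tool",r.T@np.array(w["R"])[2],"right in tool",r.T@np.array(w["R"])[0])
E
```

```text
near wall corners [[0.4999, 0.0784, 0.06], [0.5154, -0.0511, 0.06]]
far wall corners [[0.6975, 0.0842, 0.085], [0.7067, -0.0197, 0.085]]
handle [[0.4881, 0.0118, 0.054]]
yoke fin (array([0.45510353, 0.00320656, 0.102166  ]), np.float64(0.0011352857153222062))
tub rim corners [[0.6565, 0.3703, 0.07], [0.6971, 0.2286, 0.07], [0.5716, 0.1833, 0.07], [0.5352, 0.3334, 0.07]]
mat corners [[0.5129, 0.2853, 0.003], [0.5041, 0.147, 0.003], [0.3688, 0.1559, 0.003], [0.3756, 0.2923, 0.003]]
scoop bottom chamf..  [[0.4631, 0.2655, 0.01], [0.4005, 0.2414, 0.01], [0.4148, 0.1717, 0.01], [0.5, 0.1914, 0.01]]
scoop grip top tri (array([0.45418226, 0.18998678, 0.14483491]), np.float64(0.0015777794049068822))
rail [[0.6181, -0.192, 0.147], [0.6121, -0.3966, 0.147]]
post bases [[0.6171, -0.1977, 0.01], [0.6117, -0.3947, 0.01]]
balls [[0.6291, 0.0178, 0.0475], [0.593, -0.0028, 0.0475], [0.5449, 0.0265, 0.0475]]
glue cap [[0.3969, -0.2947, 0.13]] offcut [[0.4637, -0.2024, 0.035]] pointer [[0.7553, 0.0668, 0.014], [0.7553, -0.0773, 0.014]]
wristcam C [ 0.36445301 -0.57333877  0.37357188]
t 0.4 pos [ 0.3001 -0.6045  0.2311] x [-0.  0. -1.] z [ 0.445 -0.896 -0.   ] w 0.0853 F [-0.8 -0.6  0.1] q [-1.26  0.29  1.58 -0.    1.28 -0.15]
C in tool [-0.14245341  0.07148638  0.00064795] optical axis in tool [ 9.58971676e-01 -2.83501673e-01  3.55954297e-04] right in tool [-2.28265709e-04  4.83432410e-04  9.99999857e-01]
```

```bash
cat >> h.py <<'E'
def go(pos,R=None):
    "total shift in current tool axes (cm) and rotvec deg in tool axes; also shift in rotated axes"
    s,r=st(); d=np.array(pos)-s["tool_pos"]
    print("shift(cm) cur axes",(r.T@d*100).round(2),"len",round(np.linalg.norm(d)*100,1))
    if R is not None:
        print("rotvec deg",Ro.from_matrix(r.T@R).as_rotvec(degrees=True).round(2),"shift in target axes",(R.T@d*100).round(2))
def down(zang):
    "tool pointing down, jaw axis at angle zang deg in world xy"
    a=np.radians(zang); z=np.array([np.cos(a),np.sin(a),0]); x=np.array([0,0,-1.]); return np.c_[x,np.cross(z,x),z]
E
python3 -m inch '[[[0,2.82,-3.43,0,0,0,5],[0,2.82,-3.43,0,0,0,5],[0,2.82,-3.43,0,0,0,5],[0,2.82,-3.43,0,0,0,5],[0,2.82,-3.43,0,0,0,5],[0,2.82,-3.43,0,0,0,5],[0,2.82,-3.43,0,0,0,5],[0,2.82,-3.43,0,0,0,5],[0,2.82,-3.43,0,0,0,5],[0,2.82,-3.43,0,0,0,5],[0,2.82,-3.43,0,0,0,5],[0,2.82,-3.43,0,0,0,5],[0,2.82,-3.43,0,0,0,5],[0,2.82,-3.43,0,0,0,5],[0,0,0,6,0,0,5],[0,0,0,6,0,0,5],[0,0,0,0,0,0,5]]]' 60
python3 - <<'E'
from h import *
st(); w=cam("wrist"); save(w,"w1"); np.save("w1.npy",w,allow_pickle=True)
m=mask(w,(20,120,80),(35,255,255)); print(blobs(m,60)[0])
E
```

```text
time: 2.52
tool_pos: [0.4403, 0.0013, 0.2315]
tcp_rot: [0.433, 0.559, -0.433, 0.559]
wrist_force: [1.2, -0.7, 0.7]
gripper_width: 0.0502
t 2.52 pos [0.4403 0.0013 0.2315] x [ 0. -0. -1.] z [ 0.25  -0.968  0.   ] w 0.0502 F [ 1.2 -0.7  0.7] q [-0.23 -0.26  2.13  0.    1.27  1.09]
[([202.8, 10.5], [193, 0, 24, 21, 174]), ([220.9, 4.0], [212, 0, 20, 14, 61]), ([259.1, 7.2], [249, 0, 18, 19, 108]), ([273.0, 7.2], [266, 0, 16, 19, 66]), ([487.0, 12.4], [465, 0, 41, 36, 418]), ([577.3, 23.8], [512, 0, 128, 51, 1675]), ([592.5, 3.6], [579, 0, 28, 11, 112]), ([628.1, 7.3], [610, 0, 30, 19, 147]), ([234.0, 9.0], [223, 2, 23, 15, 84]), ([595.6, 16.3], [587, 10, 19, 15, 98]), ([57.0, 49.5], [0, 15, 142, 78, 2093]), ([212.7, 23.6], [195, 14, 33, 21, 149]), ([248.4, 26.2], [239, 16, 19, 21, 87]), ([465.9, 29.2], [452, 23, 24, 18, 63]), ([447.1, 35.7], [436, 24, 27, 22, 163]), ([177.5, 34.0], [163, 26, 31, 16, 182]), ([140.2, 33.2], [129, 28, 21, 17, 100]), ([202.9, 41.4], [193, 31, 21, 21, 111]), ([543.4, 45.2], [527, 37, 32, 20, 109]), ([439.1, 59.3], [429, 50, 25, 19, 115]), ([457.4, 54.4], [44
[... 3085 characters left out ...]
, 265, 19, 14, 60]), ([350.6, 274.3], [343, 267, 16, 15, 71]), ([119.0, 290.6], [93, 270, 48, 44, 476]), ([153.9, 279.5], [145, 272, 15, 18, 73]), ([366.0, 287.7], [355, 276, 19, 24, 114]), ([147.3, 296.7], [138, 286, 18, 20, 96]), ([342.5, 295.5], [333, 291, 21, 11, 65]), ([302.2, 305.5], [292, 297, 22, 25, 124]), ([628.0, 305.7], [615, 299, 25, 17, 89]), ([362.2, 312.2], [349, 303, 29, 24, 167]), ([330.4, 323.7], [308, 309, 46, 27, 348]), ([435.5, 352.9], [424, 338, 27, 28, 190]), ([204.3, 361.7], [190, 342, 33, 39, 257]), ([634.4, 377.5], [624, 364, 16, 33, 118]), ([446.7, 375.9], [434, 369, 25, 16, 74]), ([183.8, 387.3], [169, 373, 31, 27, 201]), ([460.1, 382.6], [451, 375, 17, 15, 67])]
```

View pics/w1.png

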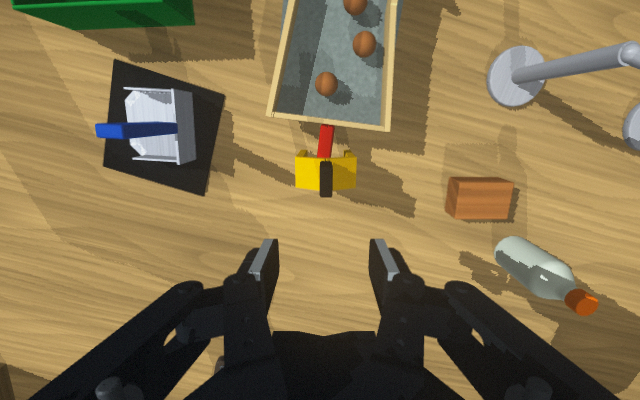

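```bash
python3 - <<'E'
from h import *
w=np.load("w1.npy",allow_pickle=True).item(); save(w,"w1z",(260,110,400,210),5.5)
E
```

```text
(no output)
```

View pics/w1z.png

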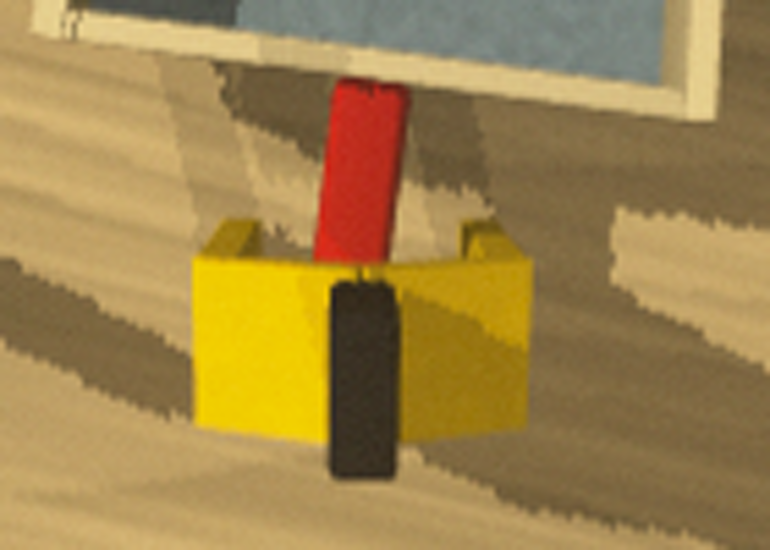

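```bash
cat > cr.py <<'E'
def cr(pts,x0,y0,f): return [((x+.5)/f+x0-.5,(y+.5)/f+y0-.5) for x,y in pts]
E
python3 - <<'E'
from h import *; from cr import cr
w=np.load("w1.npy",allow_pickle=True).item()
C=lambda p: cr(p,260,110,5.5)
for z in (.072,.078,.084):
    p=plane(w,C([(194,258),(533,258),(527,428),(194,425)]),z); e=p[1]-p[0]
    print(z,p[:,:2].round(4).tolist(),"ctr",p.mean(0).round(4),"len",np.linalg.norm(p[0]-p[1]).round(4),np.linalg.norm(p[1]-p[2]).round(4),"yaw",np.degrees(np.arctan2(e[0],-e[1])).round(1))
print("fin back top edge",plane(w,C([(330,478),(397,478)]),.122).round(4).tolist())
print("handle top edges at wall",plane(w,C([(336,85),(406,88)]),.054).round(4).tolist(),"near",plane(w,C([(318,258),(388,260)]),.054).round(4).tolist())
print("near wall outer",plane(w,[(267,115),(390,131)],.06).round(4).tolist())
E
```

```text
0.072 [[0.4632, 0.0381], [0.4799, -0.0263], [0.4467, -0.0349], [0.4303, 0.0306]] ctr [0.455  0.0019 0.072 ] len 0.0666 0.0344 yaw 14.5
0.078 [[0.4642, 0.0377], [0.4805, -0.0254], [0.4479, -0.0338], [0.4319, 0.0304]] ctr [0.4561 0.0022 0.078 ] len 0.0653 0.0337 yaw 14.5
0.084 [[0.4651, 0.0373], [0.4811, -0.0246], [0.4492, -0.0328], [0.4335, 0.0301]] ctr [0.4572 0.0025 0.084 ] len 0.0639 0.033 yaw 14.5
fin back top edge [[0.4402, 0.004, 0.122], [0.4431, -0.007, 0.122]]
handle top edges at wall [[0.5016, 0.0193, 0.054], [0.5046, 0.0055, 0.054]] near [[0.4669, 0.0143, 0.054], [0.4702, 0.0001, 0.054]]
near wall outer [[0.4975, 0.078, 0.06], [0.5148, -0.0558, 0.06]]
```

```bash

python3 -m inch '[[[0,0.77,0.16,0,0,0,5],[0,0.77,0.16,0,0,0,5],[3,0,0,0,0,0,5],[3,0,0,0,0,0,5],[3,0,0,0,0,0,5],[2.5,0,0,0,0,0,5],[2.1,0,0,0,0,0,5],[0,0,0,0,0,0,5],[0,0,0,0,0,0,0],[0,0,0,0,0,0,0],[0,0,0,0,0,0,0],[0,0,0,0,0,0,0],[0,0,0,0,0,0,0]]]' 40
python3 - <<'E'
from h import *
st(); save(cam("side"),"s2",(240,140,460,300),3.4)
E
```

```text
time: 4.2
tool_pos: [0.4568, 0.0017, 0.0963]
tcp_rot: [0.434, 0.558, -0.433, 0.559]
wrist_force: [-0.4, 1.1, 4.6]
gripper_width: 0.0112
t 4.2 pos [0.4568 0.0017 0.0963] x [ 0.002 -0.    -1.   ] z [ 0.249 -0.969  0.001] w 0.0112 F [-0.4  1.1  4.6] q [-0.22 -0.04  2.21  0.    0.98  1.1 ]
```

View pics/s2.png

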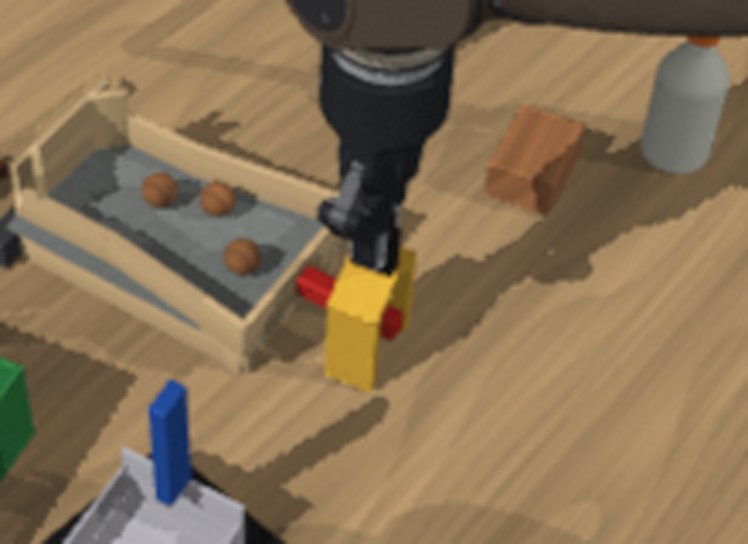

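```bash

python3 -m inch '[[[-4.3,0,0,0,0,0,0],[-4.3,0,0,0,0,0,0],[-4.3,0,0,0,0,0,0],[-4.3,0,0,0,0,0,0],[0,0,0,-9.25,0,0,0],[0,0,0,-9.25,0,0,0],[0,0,0,-9.25,0,0,0],[0,0,0,-9.25,0,0,0],[0,0,0,-9.25,0,0,0],[0,0,0,-9.25,0,0,0],[0,0,0,-9.25,0,0,0],[0,0,0,-9.25,0,0,0]]]'
python3 -m inch '[[[0,-4.15,2.38,0,0,0,0],[0,-4.15,2.38,0,0,0,0],[0,-4.15,2.38,0,0,0,0],[0,-4.15,2.38,0,0,0,0],[0,-4.15,2.38,0,0,0,0],[0,-4.15,2.38,0,0,0,0],[0,-4.15,2.38,0,0,0,0],[0,0,0,0,0,0,0]]]'
python3 - <<'E'
from h import *
st(); save(cam("side"),"s3",(220,40,500,240),2.8);c=cam("top"); save(c,"t3",(340,130,540,270),3.9)
w=cam("wrist");save(w,"w3")
E
```

```text
time: 5.75
tool_pos: [0.4552, 0.0019, 0.2659]
tcp_rot: [0.008, 0.708, -0.008, 0.706]
wrist_force: [0.8, 0.1, -1.6]
gripper_width: 0.0112
time: 6.75
tool_pos: [0.6141, -0.2958, 0.2642]
tcp_rot: [0.011, 0.708, -0.01, 0.706]
wrist_force: [-0.2, 0.4, -2.9]
gripper_width: 0.0113
t 6.75 pos [ 0.6141 -0.2958  0.2642] x [-0.004  0.002 -1.   ] z [ 1.    -0.031 -0.004] w 0.0113 F [-0.2  0.4 -2.9] q [-0.6   0.28  1.52 -0.    1.34 -0.57]
```

View pics/s3.png

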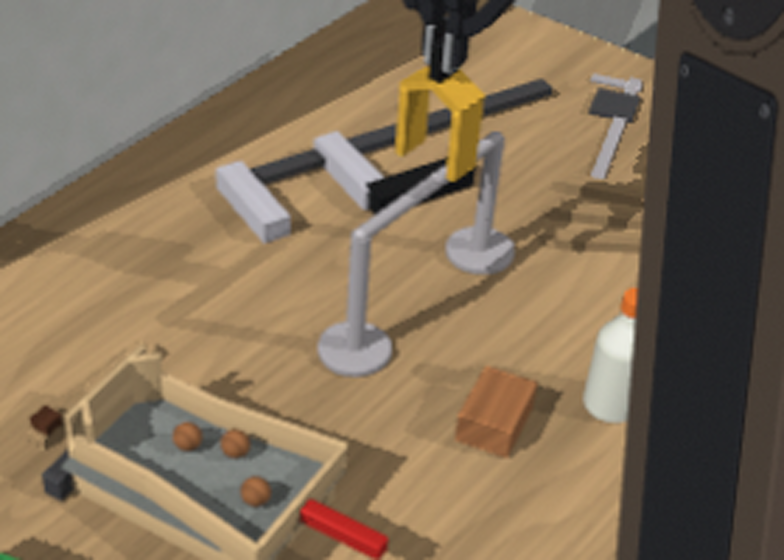

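View pics/w3.png

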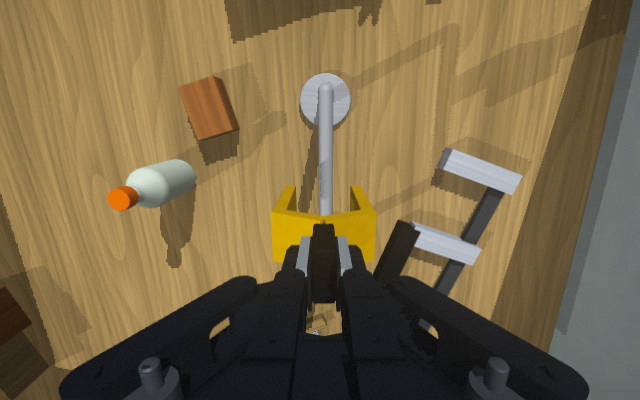

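```bash

python3 -m inch '[[[2.5,0,0,0,0,0,0],[2.5,0,0,0,0,0,0],[2.5,0,0,0,0,0,0],[1.5,0,0,0,0,0,0],[0.5,0,0,0,0,0,0],[0.3,0,0,0,0,0,0],[0,0,0,0,0,0,0]]]'
python3 - <<'E'
from h import *
st(); save(cam("side"),"s4",(220,40,500,240),2.8)
w=cam("wrist");save(w,"w4")
E
```

```text
time: 7.78
tool_pos: [0.6148, -0.2934, 0.1703]
tcp_rot: [0.01, 0.707, -0.01, 0.708]
wrist_force: [-0.1, -0.5, -0.9]
gripper_width: 0.0111
t 7.78 pos [ 0.6148 -0.2934  0.1703] x [ 0.001 -0.001 -1.   ] z [ 1.    -0.028  0.001] w 0.0111 F [-0.1 -0.5 -0.9] q [-0.59  0.35  1.61  0.    1.18 -0.57]
```

View pics/s4.png

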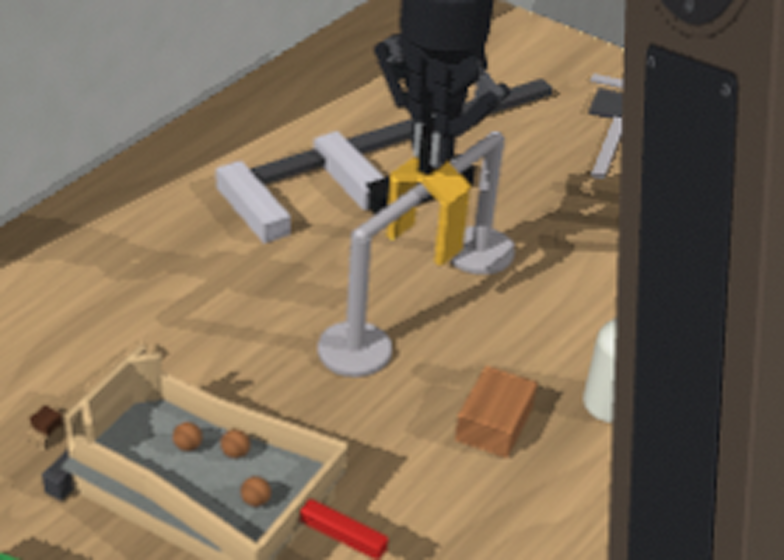

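```bash

python3 -m inch '[[[0.3,0,0,0,0,0,0],[0.3,0,0,0,0,0,0],[0,0,0,0,0,0,0]]]'
python3 -m inch '[[[0,0,0,0,0,0,2],[0,0,0,0,0,0,3],[0,0,0,0,0,0,3],[-1,0,0,0,0,0,3],[-2,0,0,0,0,0,3],[-4,0,0,0,0,0,3],[-4,0,0,0,0,0,3],[0,0,0,0,0,0,3]]]'
python3 - <<'E'
from h import *
st(); c=cam("side");save(c,"s5",(220,40,500,240),2.8)
w=cam("wrist");save(w,"w5")
np.save("w5.npy",w,allow_pickle=True)
E
```

```text
time: 8.25
tool_pos: [0.6147, -0.2934, 0.1636]
tcp_rot: [0.01, 0.707, -0.01, 0.707]
wrist_force: [-0.2, 0.2, -1.6]
gripper_width: 0.0111
time: 9.25
tool_pos: [0.6166, -0.2945, 0.2813]
tcp_rot: [0.007, 0.703, -0.012, 0.711]
wrist_force: [-0.3, 0.5, 1.0]
gripper_width: 0.0301
t 9.25 pos [ 0.6166 -0.2945  0.2813] x [ 0.01  -0.007 -1.   ] z [ 1.    -0.028  0.01 ] w 0.0301 F [-0.3  0.5  1. ] q [-0.59  0.27  1.51  0.    1.35 -0.57]
```

View pics/s5.png

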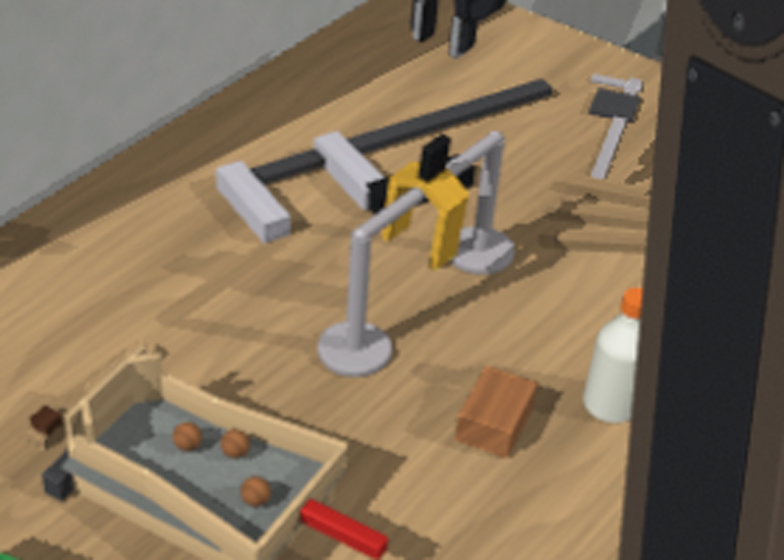

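View pics/w5.png

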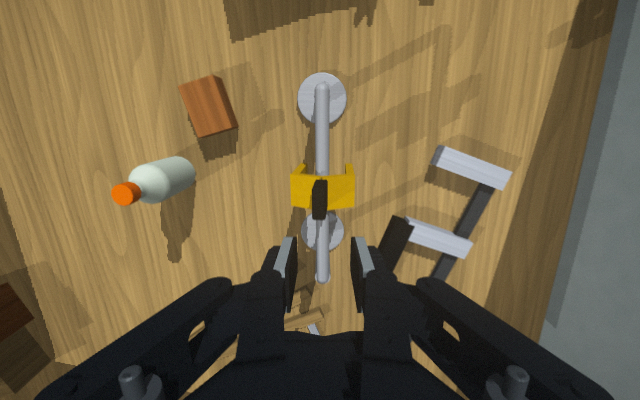

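```bash

python3 -m inch '[[[0,4.2,-2.55,0,0,0,5],[0,4.2,-2.55,0,0,0,5],[0,4.2,-2.55,0,0,0,5],[0,4.2,-2.55,0,0,0,5],[0,4.2,-2.55,0,0,0,5],[0,4.2,-2.55,0,0,0,5],[0,4.2,-2.55,0,0,0,5],[0,0,0,10.2,0,0,5],[0,0,0,10.2,0,0,5],[0,0,0,10.2,0,0,5],[0,0,0,10.2,0,0,5],[0,0,0,10.2,0,0,5],[0,0,0,10.2,0,0,5],[0,0,0,10.2,0,0,5],[0,0,0,10.2,0,0,5],[2,0,0,0,0,0,5],[2,0,0,0,0,0,5],[0,0,0,0,0,0,5]]]'
python3 - <<'E'
from h import *
st(); 
w=cam("wrist");save(w,"w6");save(w,"w6z",(260,80,400,220),4.2)
np.save("w6.npy",w,allow_pickle=True)
E
```

```text
time: 11.6
tool_pos: [0.4423, 0.0061, 0.2303]
tcp_rot: [0.468, 0.531, -0.471, 0.527]
wrist_force: [0.3, -0.3, 0.2]
gripper_width: 0.0495
t 11.6 pos [0.4423 0.0061 0.2303] x [-0.006  0.001 -1.   ] z [ 0.118 -0.993 -0.002] w 0.0495 F [ 0.3 -0.3  0.2] q [-0.22 -0.25  2.12 -0.    1.27  1.24]
```

View pics/w6.png

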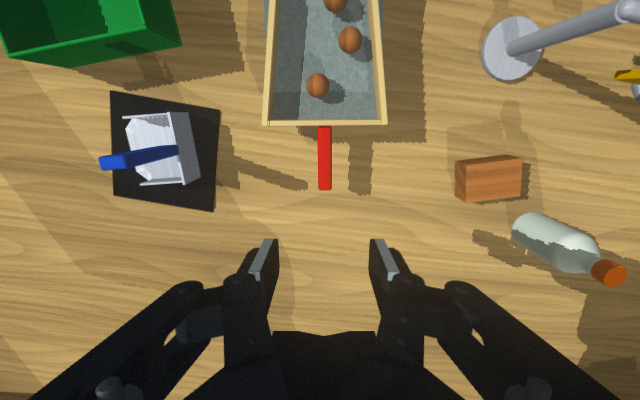

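View pics/w6z.png

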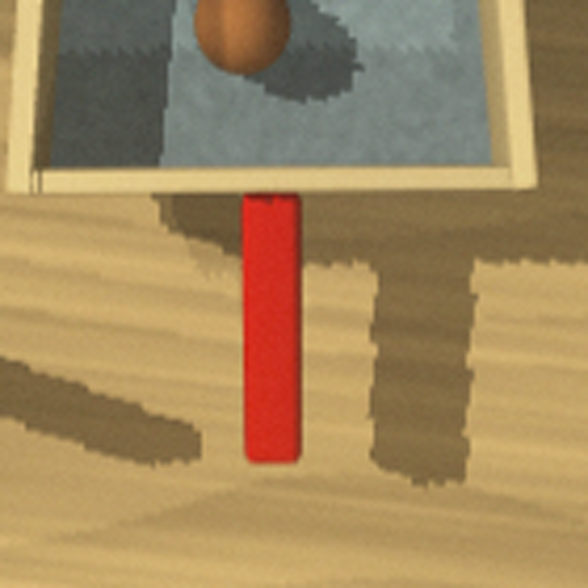

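```bash

python3 - <<'E'
from h import *; from cr import cr
w=np.load("w6.npy",allow_pickle=True).item()
C=lambda p: cr(p,260,80,4.2)
h=plane(w,C([(244,463),(300,463),(245,197),(301,197)]),.054); print(h.round(4).tolist())
a=(h[0]+h[1])/2;b=(h[2]+h[3])/2;d=b-a;print("len",np.linalg.norm(d),"yaw",np.degrees(np.arctan2(d[1],d[0])))
n=plane(w,C([(8,192),(536,187)]),.06);e=n[1]-n[0];print(n.round(4).tolist(),"mid",n.mean(0),"len",np.linalg.norm(e),"yaw",np.degrees(np.arctan2(e[0],-e[1])))
u=d/np.linalg.norm(d); print("grip pt from near end +30mm",a+.03*u,"from wall -45",n.mean(0)-.045*u,"hinge",a+.275*u, n.mean(0)+.2*u)
E
```

```text
[[0.4306, 0.0108, 0.054], [0.4324, -0.0048, 0.054], [0.5025, 0.0188, 0.054], [0.5043, 0.0041, 0.054]]
len 0.07239716927792923 yaw 6.6719449893418545
[[0.4968, 0.0796, 0.06], [0.5142, -0.0556, 0.06]] mid [0.50551533 0.01204434 0.06      ] len 0.13631360999674455 yaw 7.356621102528801
grip pt from near end +30mm [0.46130377 0.00652507 0.054     ] from wall -45 [0.46082009 0.00681604 0.06      ] hinge [0.70464454 0.03499025 0.054     ] [0.70416087 0.03528123 0.06      ]
```

```bash

python3 -m inch '[[[0,0.95,0.08,0,0,0,5],[0,0.95,0.08,0,0,0,5],[4,0,0,0,0,0,5],[4,0,0,0,0,0,5],[4,0,0,0,0,0,5],[3,0,0,0,0,0,5],[2.5,0,0,0,0,0,5],[1.5,0,0,0,0,0,5],[1.3,0,0,0,0,0,5],[0,0,0,0,0,0,5]]]' 60
python3 -c "
from h import *
st()"
python3 -m inch '[[[0,0,0,0,0,0,0],[0,0,0,0,0,0,0],[0,0,0,0,0,0,0],[0,0,0,0,0,0,0],[0,0,0,0,0,0,0]]]' 60
python3 -c "
from h import *
st(); c=cam('side');save(c,'s7',(220,130,440,300),3.4)"
```

```text
time: 12.9
tool_pos: [0.4631, 0.0064, 0.0298]
tcp_rot: [0.469, 0.529, -0.47, 0.528]
wrist_force: [0.9, 0.3, 0.4]
gripper_width: 0.0497
t 12.9 pos [0.4631 0.0064 0.0298] x [-0.001  0.    -1.   ] z [ 0.118 -0.993 -0.   ] w 0.0497 F [0.9 0.3 0.4] q [-0.21  0.1   2.21 -0.    0.83  1.25]
time: 13.52
tool_pos: [0.4638, 0.008, 0.0315]
tcp_rot: [0.471, 0.529, -0.468, 0.528]
wrist_force: [-0.3, 8.3, 2.7]
gripper_width: 0.0148
t 13.53 pos [0.4638 0.008  0.0315] x [ 0.001  0.003 -1.   ] z [ 0.118 -0.993 -0.003] w 0.0148 F [-0.3  8.3  2.7] q [-0.2   0.1   2.21  0.    0.83  1.25]
```

View pics/s7.png

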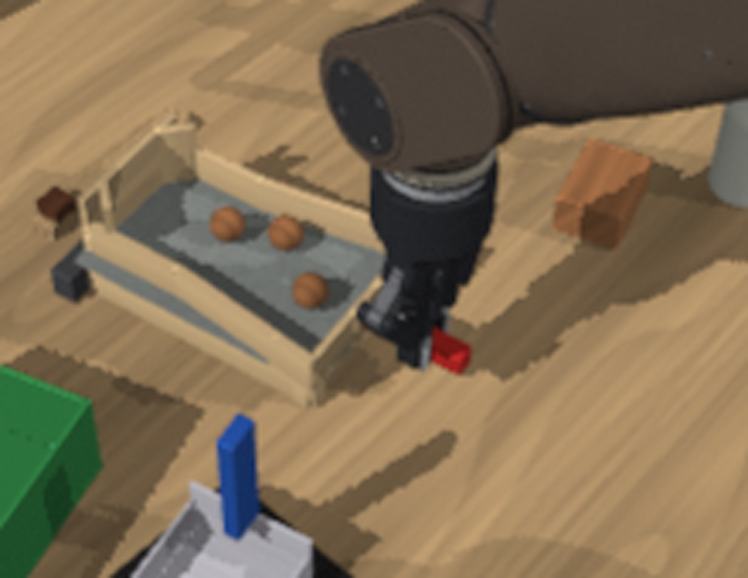

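```bash

python3 -m inch '[[[0,0,-0.15,0,0,0,0],[-0.21,0,0,0,0,-0.5,0],[-0.43,0,0,0,0,-1,0],[-0.43,0,0,0,0,-1,0],[-0.43,0,0,0,0,-1,0],[-0.43,0,0,0,0,-1,0],[-0.43,0,0,0,0,-1,0],[-0.43,0,0,0,0,-1,0],[-0.43,0,0,0,0,-1,0],[-0.43,0,0,0,0,-1,0],[-0.43,0,0,0,0,-1,0],[-0.43,0,0,0,0,-1,0],[-0.43,0,0,0,0,-1,0],[0,0,0,0,0,0,0]]]'
python3 -c "
from h import *
st()"
```

```text
time: 15.32
tool_pos: [0.4688, 0.0087, 0.0792]
tcp_rot: [0.415, 0.573, -0.519, 0.48]
wrist_force: [4.9, 2.5, -2.7]
gripper_width: 0.0148
t 15.32 pos [0.4688 0.0087 0.0792] x [-0.195 -0.023 -0.981] z [ 0.118 -0.993 -0.001] w 0.0148 F [ 4.9  2.5 -2.7] q [-0.17  0.13  2.07 -0.06  1.13  1.32]
```

```bash

python3 -m inch '[[[-0.43,0.01,0,0,0,-1,0],[-0.43,0.01,0,0,0,-1,0],[-0.43,0.01,0,0,0,-1,0],[-0.43,0.01,0,0,0,-1,0],[-0.43,0.01,0,0,0,-1,0],[-0.43,0.01,0,0,0,-1,0],[-0.43,0.01,0,0,0,-1,0],[-0.43,0.01,0,0,0,-1,0],[-0.43,0.01,0,0,0,-1,0],[-0.43,0.01,0,0,0,-1,0],[0,0,0,0,0,0,0],[0,0,0,0,0,0,0],[0,0,0,0,0,0,0]]]'
python3 -c "
from h import *
st(); c=cam('side');save(c,'s8',(200,110,420,280),3.4); c=cam('top'); save(c,'t8',(240,110,380,270),3.7)"
```

```text
time: 16.95
tool_pos: [0.4809, 0.0103, 0.1198]
tcp_rot: [0.364, 0.607, -0.559, 0.432]
wrist_force: [5.1, 3.1, -8.0]
gripper_width: 0.0149
t 16.95 pos [0.4809 0.0103 0.1198] x [-0.362 -0.042 -0.931] z [ 0.118 -0.993 -0.001] w 0.0149 F [ 5.1  3.1 -8. ] q [-0.14  0.2   1.93 -0.09  1.37  1.35]
```

View pics/s8.png

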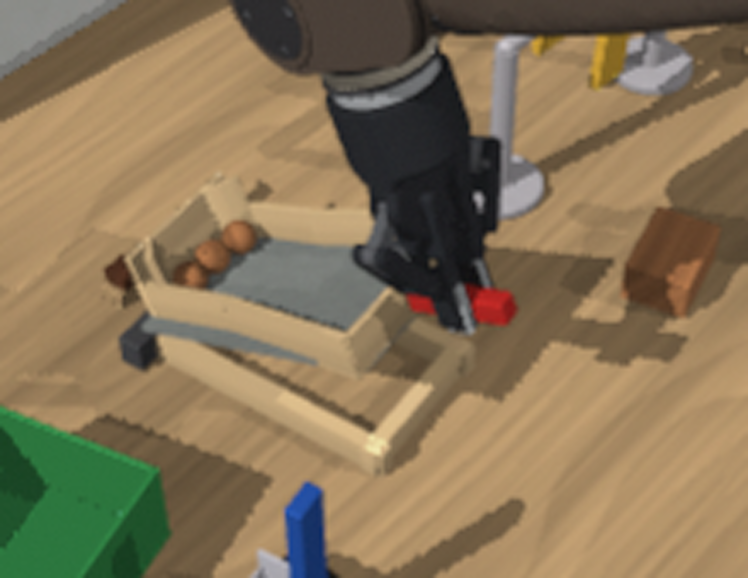

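View pics/t8.png

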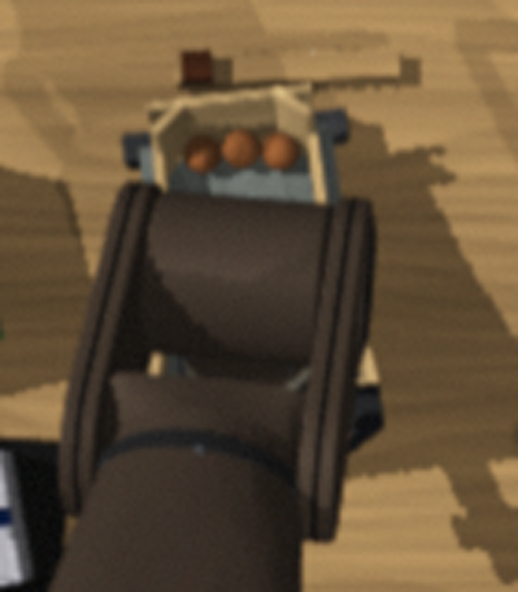

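```bash

python3 -m inch '[[[0,0,0,0,0,0,3],[0,0,0,0,0,0,4],[0,0,0,0,0,0,4],[-2.5,0,0,0,0,0,4],[-2.5,0,0,0,0,0,4],[-2.5,0,0,0,0,0,4],[-2.5,0,0,0,0,0,4],[0,0,0,0,0,10.6,4],[0,0,0,0,0,10.6,4],[-1.2,-1.02,-4.55,0,0,0,4],[-1.2,-1.02,-4.55,0,0,0,4],[-1.2,-1.02,-4.55,0,0,0,4],[-1.2,-1.02,-4.55,0,0,0,4]]]'
python3 -m inch '[[[0,0,0,-10,0,0,5],[0,0,0,-10,0,0,5],[0,0,0,-10,0,0,5],[0,0,0,-10,0,0,5],[0,0,0,-10,0,0,5],[0,0,0,-10,0,0,5],[0,0,0,-10,0,0,5],[0,0,0,-10,0,0,5],[0,0,0,-10,0,0,5],[0,0,0,0,0,0,5]]]'
python3 - <<'E'
from h import *
st(); 
w=cam("wrist");save(w,"w9");
np.save("w9.npy",w,allow_pickle=True)
c=cam("top"); save(c,"t9",(140,100,360,320),2.7); np.save("t9.npy",c,allow_pickle=True)
c=cam("side"); save(c,"s9",(140,120,380,370),2.4); np.save("s9.npy",c,allow_pickle=True)
E
```

```text
time: 18.68
tool_pos: [0.454, 0.1911, 0.2625]
tcp_rot: [0.468, 0.53, -0.471, 0.528]
wrist_force: [0.5, -0.5, 0.8]
gripper_width: 0.0402
time: 19.92
tool_pos: [0.4546, 0.1899, 0.2619]
tcp_rot: [-0.041, 0.708, 0.041, 0.704]
wrist_force: [-0.2, -0.2, -0.8]
gripper_width: 0.05
t 19.93 pos [0.4546 0.1899 0.2619] x [-0.006 -0.001 -1.   ] z [ 0.993  0.116 -0.006] w 0.05 F [-0.2 -0.2 -0.8] q [ 0.19 -0.15  1.98  0.    1.32  0.07]
```

View pics/w9.png

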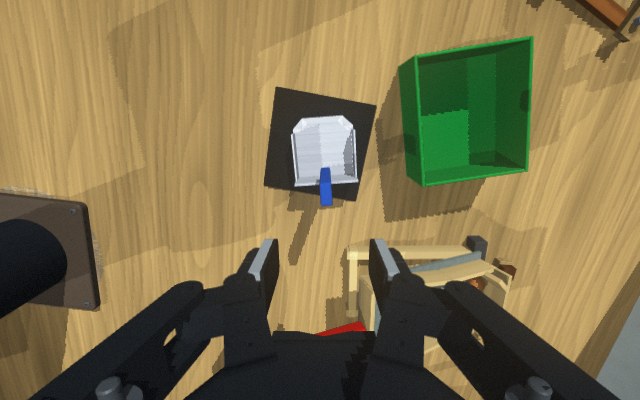

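View pics/t9.png

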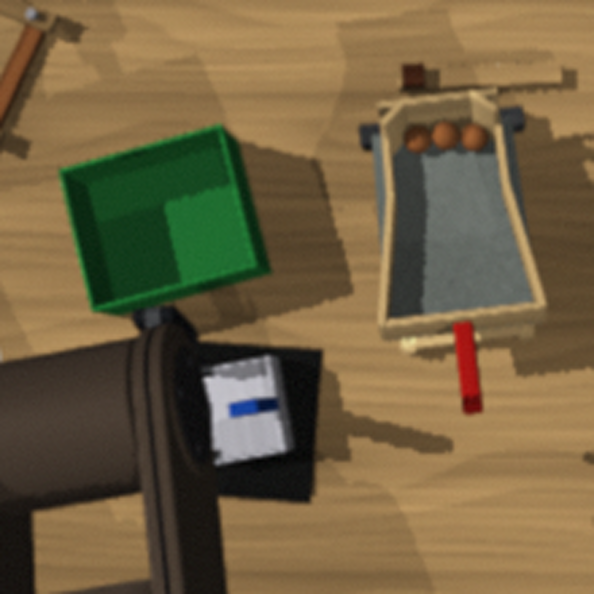

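View pics/s9.png

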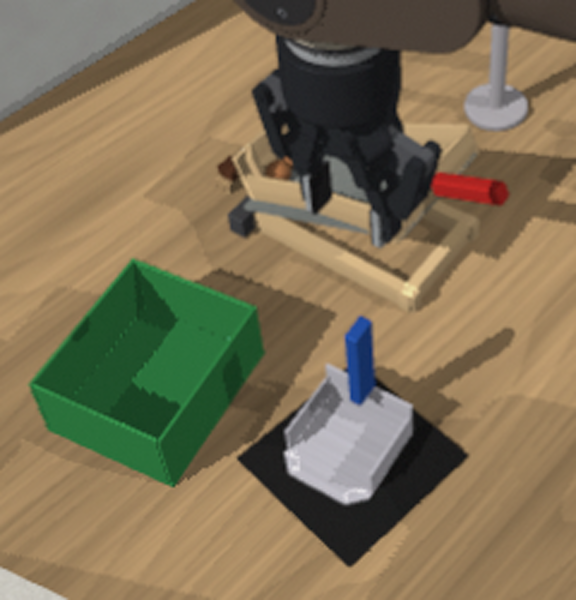

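```bash
python3 - <<'E'
from h import *
w=np.load("w9.npy",allow_pickle=True).item(); save(w,"w9z",(255,80,395,220),4.2)
E
```

```text
(no output)
```

View pics/w9z.png

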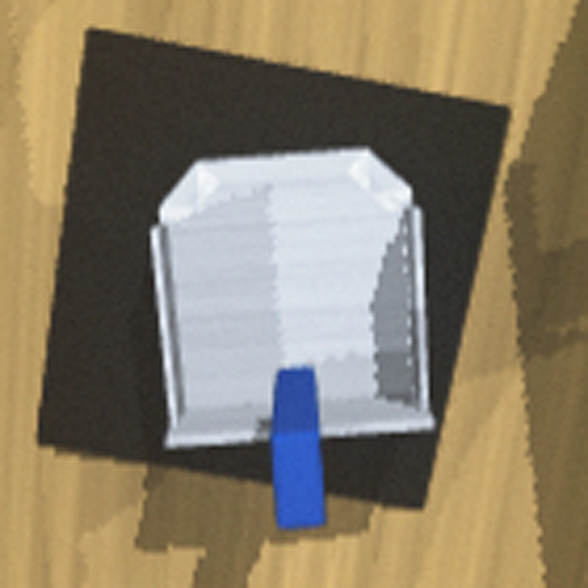

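```bash
python3 - <<'E'
from h import *; from cr import cr
w=np.load("w9.npy",allow_pickle=True).item()
C=lambda p: cr(p,255,80,4.2)
def rep(n,pts,z):
    p=plane(w,C(pts),z); e=p[1]-p[0]; print(n,p[:,:2].round(4).tolist(),"mid",p.mean(0).round(4),"len",np.linalg.norm(e).round(4),"ang",np.degrees(np.arctan2(e[1],e[0])).round(1))
rep("mouth",[(200,160),(370,148)],.0055)
rep("back top",[(166,446),(434,428)],.048)
rep("grip top back",[(280,527),(326,522)],.139)
rep("grip top front",[(272,432),(320,432)],.139)
rep("grip axis",[(296,432),(303,525)],.139)
rep("grip ctr",[(299,478),(300,478)],.139)
p=plane(w,C([(88,28),(510,106),(424,508),(38,442)]),.003);print("mat",p[:,:2].round(4).tolist(),p.mean(0))
E
```

```text
mouth [[0.4158, 0.2568], [0.4705, 0.267]] mid [0.4432 0.2619 0.0055] len 0.0557 ang 10.6
back top [[0.4167, 0.1704], [0.4991, 0.186]] mid [0.4579 0.1782 0.048 ] len 0.0838 ang 10.7
grip top back [[0.453, 0.177], [0.4637, 0.1795]] mid [0.4583 0.1782 0.139 ] len 0.011 ang 13.3
grip top front [[0.4485, 0.1997], [0.4595, 0.201]] mid [0.454  0.2004 0.139 ] len 0.0111 ang 6.8
grip axis [[0.454, 0.2004], [0.4583, 0.1781]] mid [0.4562 0.1893 0.139 ] len 0.0227 ang -79.0
grip ctr [[0.456, 0.1895], [0.4563, 0.1895]] mid [0.4561 0.1895 0.139 ] len 0.0002 ang 6.8
mat [[0.3761, 0.2931], [0.5141, 0.2854], [0.5066, 0.1471], [0.368, 0.1551]] [0.44119047 0.22019678 0.003     ]
```

```bash

python3 -m inch '[[[0,-0.07,0.15,-4,0,0,5],[4,0,0,0,0,0,5],[4,0,0,0,0,0,5],[4,0,0,0,0,0,5],[3,0,0,0,0,0,5],[1.8,0,0,0,0,0,5],[0,0,0,0,0,0,5]]]' 
python3 -c "
from h import *
st()"
python3 -m inch '[[[0,0,0,0,0,0,0],[0,0,0,0,0,0,0],[0,0,0,0,0,0,0],[0,0,0,0,0,0,0],[0,0,0,0,0,0,0]]]' 100
python3 -c "
from h import *
st(); c=cam('side');save(c,'s10',(200,190,400,370),3.2);c=cam('wrist');save(c,'w10')"
```

```text
time: 20.95
tool_pos: [0.4548, 0.1893, 0.0926]
tcp_rot: [-0.066, 0.707, 0.066, 0.701]
wrist_force: [0.6, -0.2, -0.5]
gripper_width: 0.05
t 20.95 pos [0.4548 0.1893 0.0926] x [-0.008 -0.001 -1.   ] z [ 0.982  0.187 -0.008] w 0.05 F [ 0.6 -0.2 -0.5] q [ 0.19  0.05  2.12  0.    0.98 -0.  ]
time: 21.58
tool_pos: [0.4565, 0.1897, 0.0953]
tcp_rot: [-0.067, 0.705, 0.067, 0.703]
wrist_force: [-2.3, -1.2, 6.6]
gripper_width: 0.0107
t 21.57 pos [0.4565 0.1897 0.0953] x [-0.003 -0.    -1.   ] z [ 0.982  0.188 -0.003] w 0.0107 F [-2.3 -1.2  6.6] q [ 0.19  0.05  2.12  0.    0.98 -0.  ]
```

View pics/s10.png

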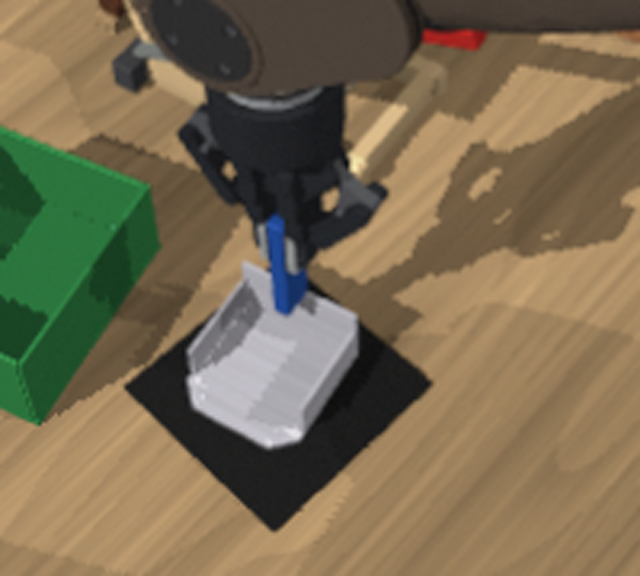

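View pics/w10.png

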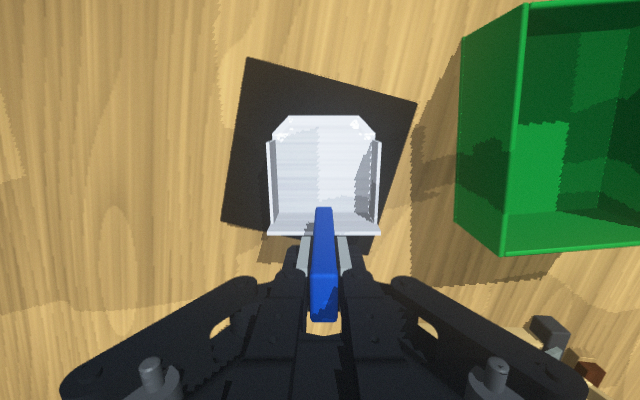

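```bash

python3 -m inch '[[[-1,0,0,0,0,0,0],[-4,0,0,0,0,0,0],[-5.8,0,0,0,0,0,0],[-5.8,0,0,0,0,0,0],[-5.8,0,0,0,0,0,0],[0,0,0,10.4,0,0,0],[0,0,0,10.4,0,0,0],[0,0,0,10.4,0,0,0],[0,0,0,10.4,0,0,0],[0,0,0,10.4,0,0,0],[0,0,0,10.4,0,0,0],[0,0,0,10.4,0,0,0],[0,0,0,10.4,0,0,0],[0,0,0,10.4,0,0,0],[0,1.7,4.55,0,0,0,0],[0,1.7,4.55,0,0,0,0],[0,1.7,4.55,0,0,0,0],[0,1.7,4.55,0,0,0,0],[0,0,0,0,0,0,0]]]'
python3 - <<'E'
from h import *
st(); 
w=cam("wrist");save(w,"w11");np.save("w11.npy",w,allow_pickle=True); save(w,"w11z",(220,0,420,150),4)
c=cam("top"); save(c,"t11",(250,110,370,270),3.7); np.save("t11.npy",c,allow_pickle=True)
c=cam("side"); save(c,"s11",(200,110,420,300),3); np.save("s11.npy",c,allow_pickle=True)
E
```

```text
time: 24.05
tool_pos: [0.5475, 0.0149, 0.3165]
tcp_rot: [0.467, 0.531, -0.471, 0.528]
wrist_force: [-0.2, 0.5, -2.4]
gripper_width: 0.0109
t 24.05 pos [0.5475 0.0149 0.3165] x [-0.007 -0.001 -1.   ] z [ 0.121 -0.993  0.   ] w 0.0109 F [-0.2  0.5 -2.4] q [-0.16 -0.05  1.79 -0.    1.41  1.29]
```

View pics/w11.png

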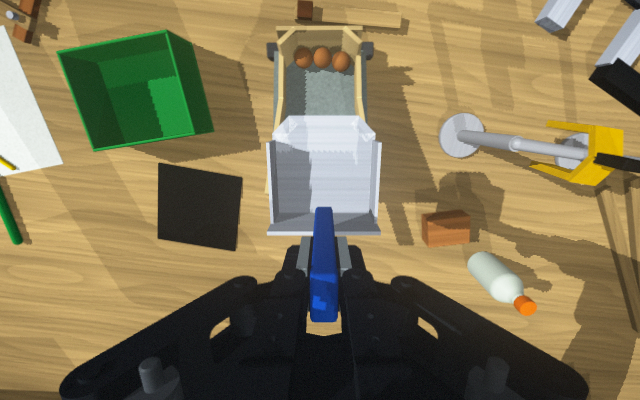

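View pics/w11z.png

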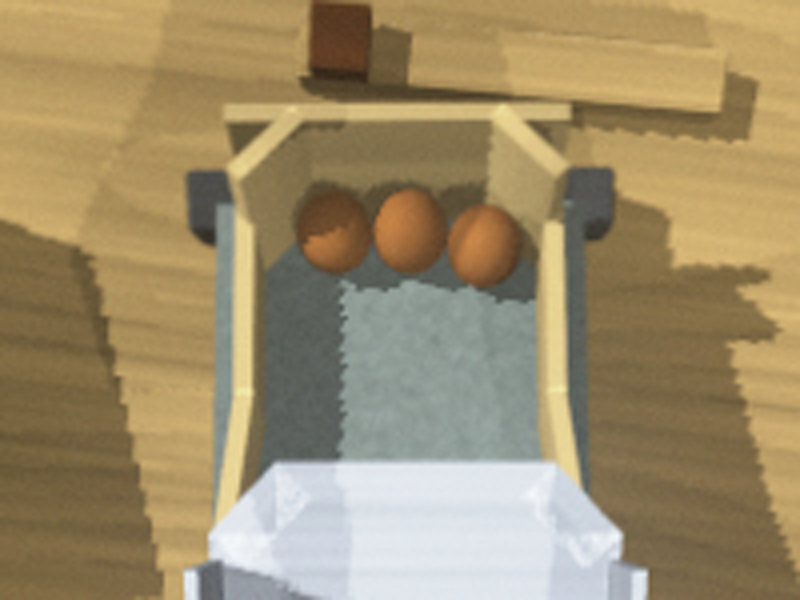

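View pics/s11.png

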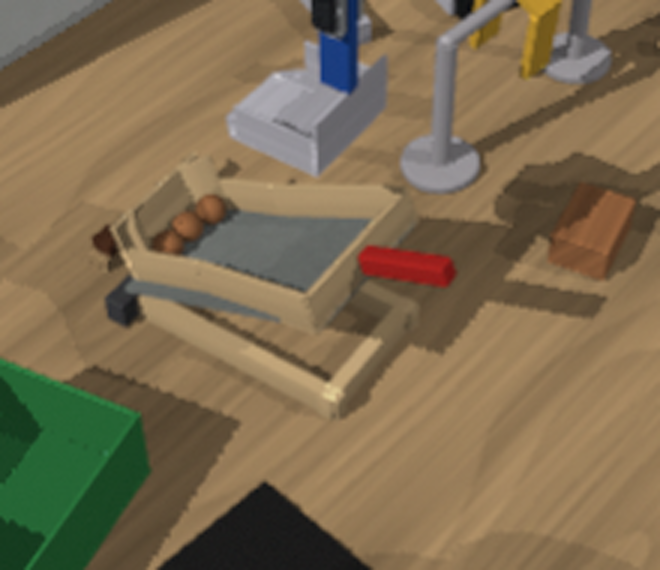

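```bash
python3 - <<'E'
from h import *; from cr import cr
w=np.load("w11.npy",allow_pickle=True).item()
C=lambda p: cr(p,220,0,4)
def rep(n,pts,z):
    p=plane(w,C(pts),z); e=p[1]-p[0]; print(n,p[:,:2].round(4).tolist(),"mid",p.mean(0).round(4),"len",np.linalg.norm(e).round(4),"yaw",np.degrees(np.arctan2(e[0],-e[1])).round(1)); return p.mean(0)
a=rep("end outer top",[(225,104),(571,103)],.081)
b=rep("end lower edge outer",[(225,120),(571,118)],.081)
k=rep("knee mid-thickness",[(244,390),(557,390)],.089)
c=rep("chamfer/side junction top",[(236,180),(566,176)],.068)
u=np.array([.9931,.117]);n=np.array([-.117,.9931])
for q in (a,k,c,np.array([.4809,.0103]),np.array([.4636,.0085])): print("axial,lat rel (.7044,.035):",(q[:2]-[.7044,.035])@u,(q[:2]-[.7044,.035])@n)
# side cam: check tilt with handle end
E
```

```text
end outer top [[0.7158, 0.0918], [0.7286, -0.0109]] mid [0.7222 0.0405 0.081 ] len 0.1035 yaw 7.1
end lower edge outer [[0.7116, 0.0915], [0.7247, -0.0115]] mid [0.7181 0.04   0.081 ] len 0.1038 yaw 7.3
knee mid-thickness [[0.6355, 0.0785], [0.6473, -0.0185]] mid [0.6414 0.03   0.089 ] len 0.0977 yaw 7.0
chamfer/side junction top [[0.6983, 0.0891], [0.712, -0.0137]] mid [0.7052 0.0377 0.068 ] len 0.1038 yaw 7.6
axial,lat rel (.7044,.035): 0.01834642184737657 0.0033283072944914724
axial,lat rel (.7044,.035): -0.0631730674548442 0.002403288458918118
axial,lat rel (.7044,.035): 0.001096945715578477 0.002586308515623046
axial,lat rel (.7044,.035): -0.22484775000000004 0.0016199300000000034
axial,lat rel (.7044,.035): -0.24223898000000002 0.0018564500000000012
```

```bash
cat >> h.py <<'E'
TH=np.radians(21.4); H=np.array([.7034,.0379]); YAW=np.radians(7.1)
def scooppose(xm,zm,phi,lat=0,th=None):
    "TCP pos & rot with scoop mouth underside at tray_end (xm,zm) mm, mouth-down pitch phi deg"
    th=TH if th is None else th; f=np.radians(phi)
    A=-6*np.cos(th)+5*np.sin(th)+xm*np.cos(th)+zm*np.sin(th); Z=30+6*np.sin(th)+5*np.cos(th)-xm*np.sin(th)+zm*np.cos(th)
    A+=-74.5*np.cos(f)+92.3*np.sin(f); Z+=74.5*np.sin(f)+92.3*np.cos(f)
    u=np.array([np.cos(YAW),np.sin(YAW)]);n=np.array([-u[1],u[0]])
    p=np.r_[H+u*A/1000+n*lat/1000,Z/1000]
    U=np.r_[u,0];N=np.r_[n,0];zz=np.array([0,0,1.])
    x=-(np.sin(f)*U+np.cos(f)*zz); y=np.cos(f)*U-np.sin(f)*zz
    return p,np.c_[x,y,-N]
E
python3 - <<'E'
from h import *
p,R=scooppose(-60,60,22.4);print(p.round(4)); go(p,R)
E
```

```text
[0.6325 0.0291 0.2283]
t 24.2 pos [0.5464 0.0181 0.3169] x [-0.006  0.    -1.   ] z [ 0.125 -0.992 -0.001] w 0.0112 F [-0.5 -0.5 -1.7] q [-0.15 -0.05  1.79 -0.    1.41  1.29]
shift(cm) cur axes [ 8.8   8.73 -0.  ] len 12.4
rotvec deg [  0.11  -0.03 -22.04] shift in target axes [ 4.88 11.4  -0.03]
```

```bash

python3 -m inch '[[[0,0,0,0,0,-7.35,0],[0,0,0,0,0,-7.35,0],[0,0,0,0,0,-7.35,0],[1.63,3.8,0,0,0,0,0],[1.63,3.8,0,0,0,0,0],[1.63,3.8,0,0,0,0,0],[0,0,0,0,0,0,0],[0,0,0,0,0,0,0]]]'
python3 - <<'E'
from h import *
p,R=scooppose(-60,6,22.4); go(p,R)
w=cam("wrist");save(w,"w12");np.save("w12.npy",w,allow_pickle=True)
c=cam("side"); save(c,"s12",(200,110,420,300),3)
E
```

```text
time: 25.2
tool_pos: [0.6328, 0.0295, 0.2296]
tcp_rot: [0.356, 0.611, -0.561, 0.43]
wrist_force: [1.5, 0.2, -2.2]
gripper_width: 0.0107
t 25.2 pos [0.6328 0.0295 0.2296] x [-0.377 -0.048 -0.925] z [ 0.127 -0.992  0.   ] w 0.0107 F [ 1.5  0.2 -2.2] q [-0.08  0.42  1.45 -0.08  1.66  1.37]
shift(cm) cur axes [5.53 0.1  0.03] len 5.5
rotvec deg [ 0.17  0.07 -0.08] shift in target axes [5.53 0.11 0.04]
```

View pics/w12.png

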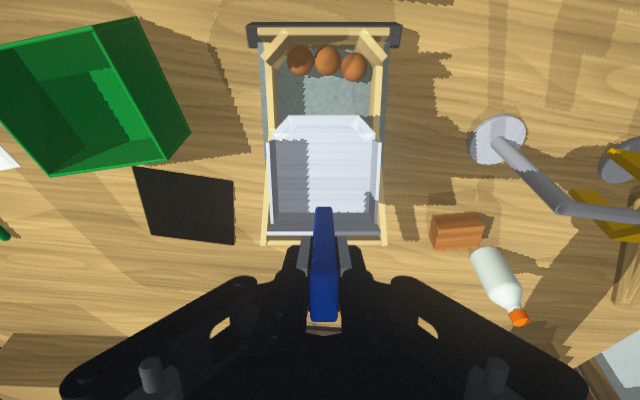

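View pics/s12.png

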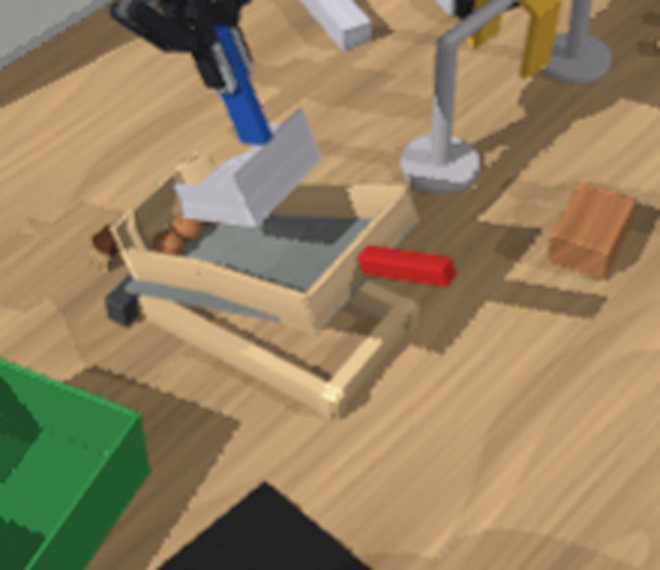

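```bash

python3 -m inch '[[[2,0.05,0,0,0,0,0],[2,0.05,0,0,0,0,0],[1.2,0,0,0,0,0,0],[0,0,0,0,0,0,0],[0,0,0,0,0,0,0]]]'
python3 - <<'E'
from h import *
p,R=scooppose(-60,1.5,22.4); go(p,R)
w=cam("wrist");save(w,"w13",(200,0,440,260),2.3)
c=cam("side"); save(c,"s13",(220,140,360,240),5)
E
```

```text
time: 25.92
tool_pos: [0.6148, 0.026, 0.1807]
tcp_rot: [0.356, 0.611, -0.561, 0.43]
wrist_force: [0.0, -0.8, -1.6]
gripper_width: 0.0105
t 25.93 pos [0.6148 0.026  0.1807] x [-0.376 -0.048 -0.925] z [ 0.125 -0.992  0.   ] w 0.0105 F [ 0.  -0.8 -1.6] q [-0.09  0.42  1.54 -0.08  1.57  1.37]
shift(cm) cur axes [ 0.76 -0.05 -0.08] len 0.8
rotvec deg [ 0.08  0.04 -0.1 ] shift in target axes [ 0.76 -0.05 -0.08]
```

View pics/w13.png

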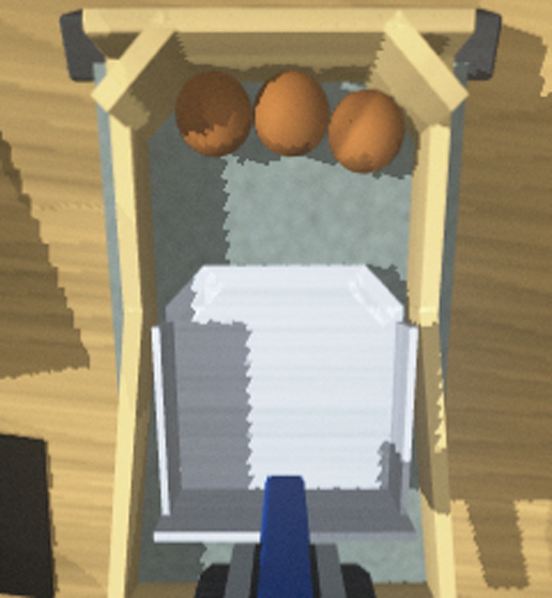

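View pics/s13.png

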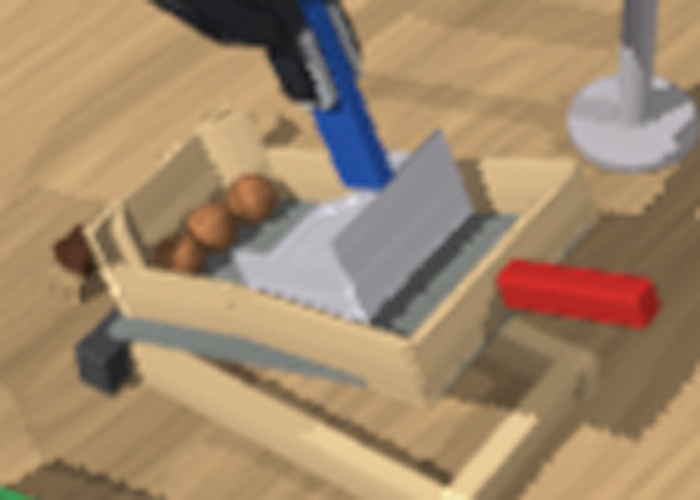

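```bash

python3 -m inch '[[[0.3,0,-0.04,0,0,0,0],[0.3,0,-0.04,0,0,0,0],[0,0.5,0,0,0,0,0],[0,0.8,0,0,0,0,0],[0.1,0.8,0,0,0,0,0],[0.1,0.8,0,0,0,0,0],[0,0,0,0,0,0,0],[0,0,0,0,0,0,0]]]'
python3 - <<'E'
from h import *
p,R=scooppose(-2,0.5,22.4); go(p,R)
w=cam("wrist");save(w,"w14",(200,0,440,260),2.3)
c=cam("side"); save(c,"s14",(220,140,360,240),5)
E
```

```text
time: 27.02
tool_pos: [0.6379, 0.0299, 0.1617]
tcp_rot: [0.356, 0.611, -0.562, 0.43]
wrist_force: [-0.4, -0.7, -2.8]
gripper_width: 0.0112
t 27.02 pos [0.6379 0.0299 0.1617] x [-0.378 -0.048 -0.925] z [ 0.125 -0.992 -0.   ] w 0.0112 F [-0.4 -0.7 -2.8] q [-0.08  0.48  1.48 -0.08  1.56  1.38]
shift(cm) cur axes [-0.1   2.86  0.02] len 2.9
rotvec deg [ 0.1   0.04 -0.03] shift in target axes [-0.1   2.86  0.02]
```

View pics/w14.png

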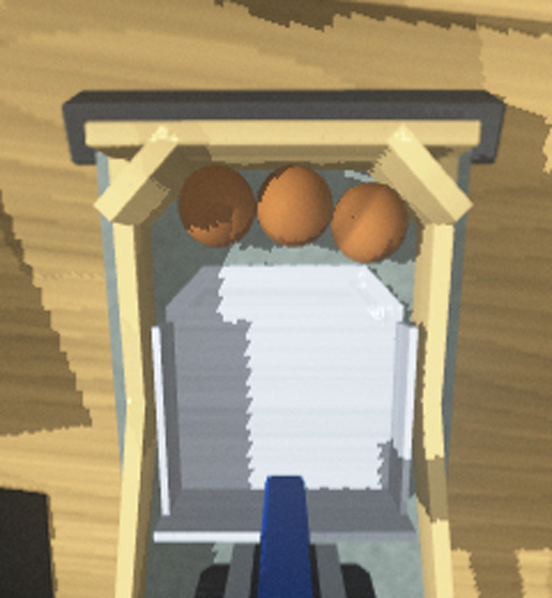

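View pics/s14.png

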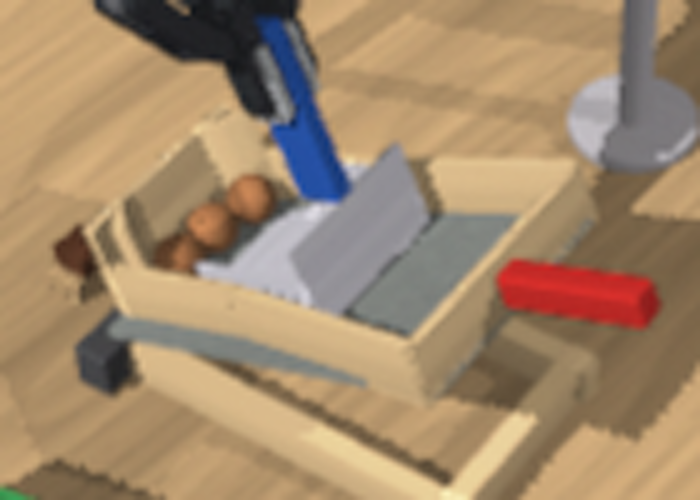

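```bash
for i in 1; do
python3 -m inch '[[[0.15,0,0,0,0,0,0],[0,0,0,0,0,0,0]]]'
python3 -m inch '[[[0.15,0,0,0,0,0,0],[0,0,0,0,0,0,0]]]'; done
```

```text
time: 27.38
tool_pos: [0.6375, 0.0298, 0.1617]
tcp_rot: [0.356, 0.611, -0.561, 0.43]
wrist_force: [0.5, 0.5, 2.9]
gripper_width: 0.0108
time: 27.62
tool_pos: [0.6374, 0.0299, 0.1616]
tcp_rot: [0.356, 0.611, -0.561, 0.43]
wrist_force: [-1.1, 0.7, 7.2]
gripper_width: 0.0111
```

```bash

python3 -m inch '[[[-0.15,0,0,0,0,0,0],[0,0.4,0,0,0,0,0],[0,0.4,0,0,0,0,0],[0,0.4,0,0,0,0,0],[0,0.4,0,0,0,0,0],[0,0.4,0,0,0,0,0],[0,0.3,0,0,0,0,0],[0,0,0,0,0,0,0]]]'
python3 - <<'E'
from h import *
p,R=scooppose(-2,0.5,22.4); go(p,R)
w=cam("wrist");save(w,"w15",(200,0,440,260),2.3)
c=cam("side"); save(c,"s15",(220,140,360,240),5)
E
```

```text
time: 28.62
tool_pos: [0.6591, 0.0322, 0.1531]
tcp_rot: [0.356, 0.611, -0.562, 0.43]
wrist_force: [-0.6, 0.3, 6.2]
gripper_width: 0.0109
t 28.62 pos [0.6591 0.0322 0.1531] x [-0.376 -0.048 -0.925] z [ 0.125 -0.992  0.001] w 0.0109 F [-0.6  0.3  6.2] q [-0.08  0.54  1.43 -0.08  1.56  1.39]
shift(cm) cur axes [-0.09  0.56 -0.02] len 0.6
rotvec deg [ 0.07  0.08 -0.1 ] shift in target axes [-0.09  0.56 -0.02]
```

View pics/w15.png

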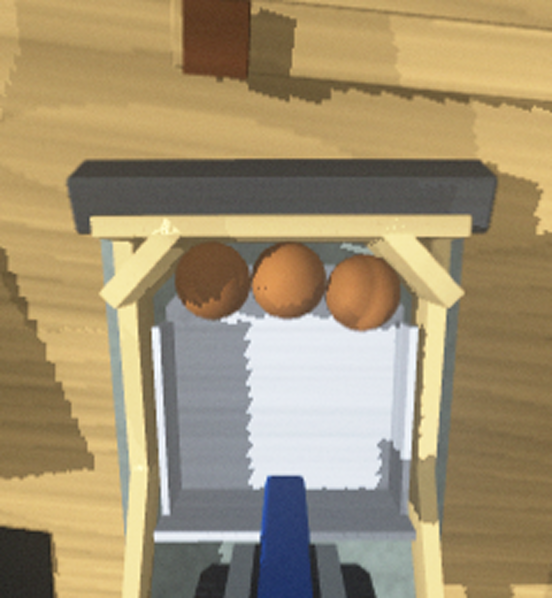

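View pics/s15.png

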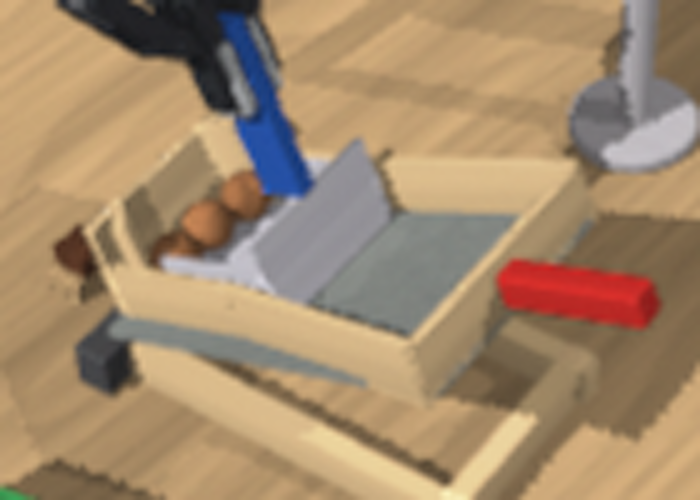

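```bash

python3 -m inch '[[[0,0.25,0,0,0,0,0],[0,0.22,0,0,0,0,0],[-0.1,0,0,0,0,0,0],[-0.15,-0.5,0,0,0,3.5,0],[-0.15,-0.5,0,0,0,3.5,0],[-0.15,-0.5,0,0,0,3.5,0],[-0.15,-0.5,0,0,0,3.5,0],[-0.15,-0.5,0,0,0,3.5,0],[-0.15,-0.52,0,0,0,3.5,0],[-0.15,-0.54,0,0,0,3.5,0],[-0.15,-0.56,0,0,0,3.5,0],[-0.15,-0.56,0,0,0,3.5,0],[-0.15,-0.56,0,0,0,3.5,0],[0,0,0,0,0,0,0],[0,0,0,0,0,0,0]]]'
python3 - <<'E'
from h import *
st()
w=cam("wrist");save(w,"w16",(200,0,440,260),2.3)
c=cam("side"); save(c,"s16",(220,140,360,240),5)
E
```

```text
time: 30.6
tool_pos: [0.6138, 0.0269, 0.1701]
tcp_rot: [0.523, 0.476, -0.407, 0.578]
wrist_force: [0.6, 0.1, -2.1]
gripper_width: 0.0112
t 30.6 pos [0.6138 0.0269 0.1701] x [ 0.215  0.028 -0.976] z [ 0.125 -0.992 -0.   ] w 0.0112 F [ 0.6  0.1 -2.1] q [-0.15  0.1   1.92  0.07  0.91  1.26]
```

View pics/w16.png

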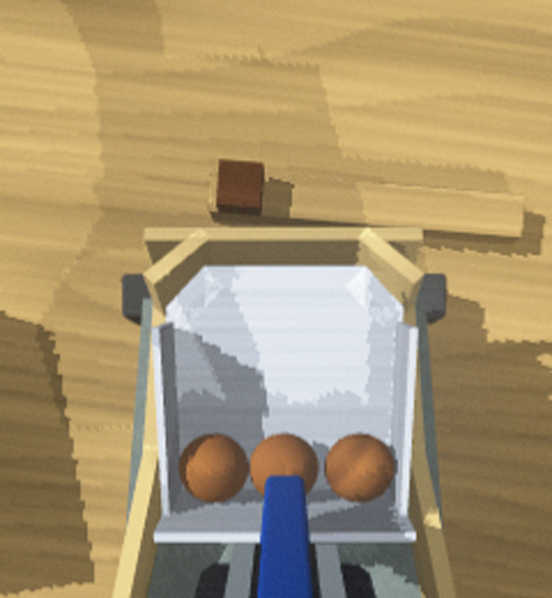

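View pics/s16.png

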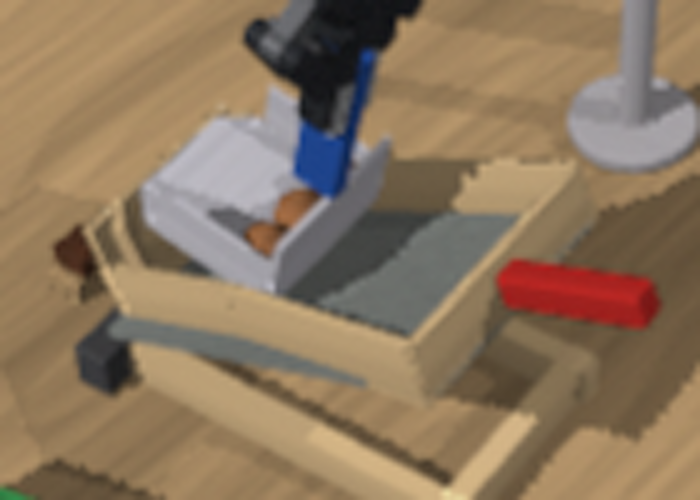

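```bash

python3 -m inch '[[[-1,0.22,0,0,0,0,0],[-2,0.44,0,0,0,0,0],[-3,0.66,0,0,0,0,0],[-3,0.66,0,0,0,0,0],[-2.5,0.55,0,0,0,0,0],[-1.5,0.33,0,0,0,0,0],[-0.7,0.16,0,0,0,0,0],[0,0,0,0,0,0,0]]]'
python3 - <<'E'
from h import *
st()
w=cam("wrist");save(w,"w17")
c=cam("side"); save(c,"s17",(100,60,420,340),2.3); np.save("s17.npy",c,allow_pickle=True)
c=cam("top"); save(c,"t17",(140,100,360,320),2.7); np.save("t17.npy",c,allow_pickle=True)
E
```

```text
time: 31.7
tool_pos: [0.6134, 0.0268, 0.3112]
tcp_rot: [0.523, 0.476, -0.406, 0.579]
wrist_force: [-0.2, -0.1, -2.5]
gripper_width: 0.0107
t 31.7 pos [0.6134 0.0268 0.3112] x [ 0.217  0.028 -0.976] z [ 0.125 -0.992 -0.   ] w 0.0107 F [-0.2 -0.1 -2.5] q [-0.15 -0.02  1.78  0.06  1.17  1.28]
```

View pics/t17.png

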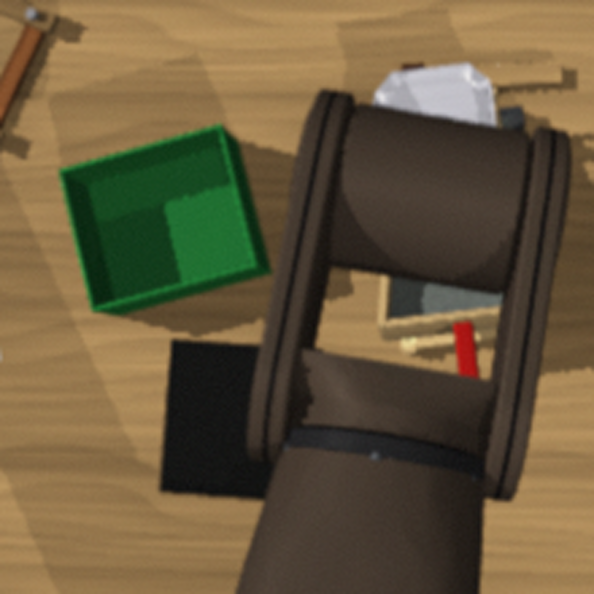

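View pics/s17.png

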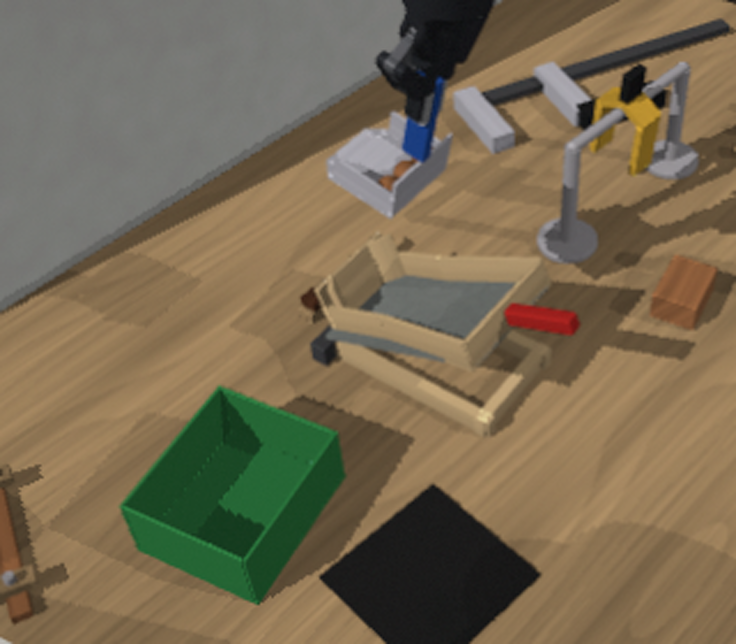

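View pics/w17.png

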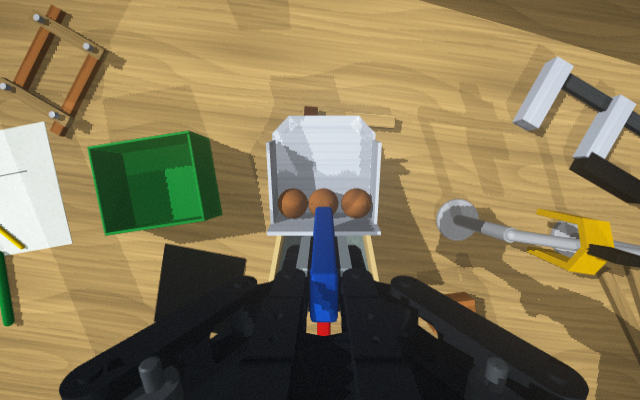

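```bash
cat >> h.py <<'E'
def mouthpose(mx,my,mz,yaw,phi):
    "TCP pose for scoop mouth underside at world point, heading yaw deg, mouth-down pitch phi deg"
    f=np.radians(phi);a=np.radians(yaw);U=np.array([np.cos(a),np.sin(a),0]);zz=np.array([0,0,1.]);N=np.cross(zz,U)
    x=-(np.sin(f)*U+np.cos(f)*zz); y=np.cos(f)*U-np.sin(f)*zz; R=np.c_[x,y,-N]
    return np.array([mx,my,mz])-.0923*x-.0745*y,R
E
python3 - <<'E'
from h import *; from cr import cr
w=cam("wrist"); save(w,"w18",(70,110,230,250),4)
c=np.load("t17.npy",allow_pickle=True).item()
P=plane(c,cr([(61,172),(222,126),(270,270),(97,311)],140,100,2.7),.07);print(P.round(3).tolist(),P.mean(0))
P=plane(w,[(89,147),(190,131),(207,219),(106,235)],.07);print(P.round(3).tolist(),P.mean(0))
a=np.radians(16);T=np.array([.615,.279]);m=T+np.array([np.cos(a),np.sin(a)])*(-.01)
p,R=mouthpose(*m,.17,16,-12.6);print(p);go(p,R)
E
```

```text
[[0.656, 0.37, 0.07], [0.697, 0.229, 0.07], [0.572, 0.183, 0.07], [0.535, 0.333, 0.07]] [0.61507433 0.27890124 0.07      ]
[[0.658, 0.367, 0.07], [0.697, 0.225, 0.07], [0.577, 0.189, 0.07], [0.535, 0.333, 0.07]] [0.61666284 0.27876981 0.07      ]
[0.51614344 0.25065334 0.24382545]
t 31.9 pos [0.6129 0.0269 0.3097] x [ 0.215  0.028 -0.976] z [ 0.125 -0.992 -0.001] w 0.0108 F [ 0.1 -0.6 -2.2] q [-0.15 -0.02  1.78  0.06  1.17  1.28]
shift(cm) cur axes [  4.98  -8.06 -23.41] len 25.3
rotvec deg [-8.6   1.87  0.09] shift in target axes [  5.75  -4.5  -24.18]
```

View pics/w18.png

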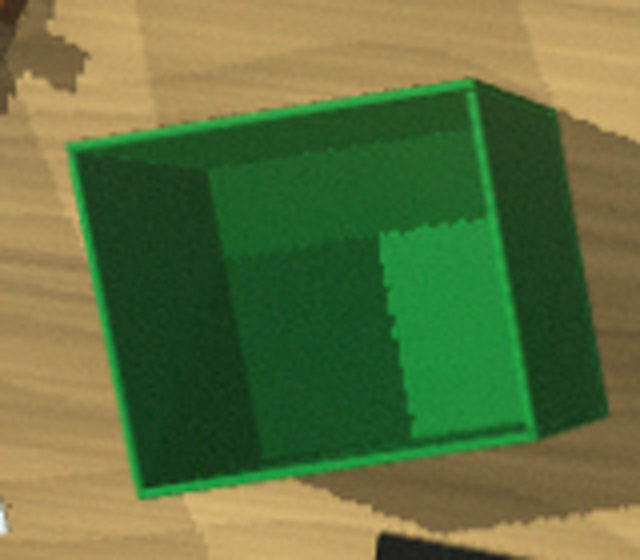

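```bash

python3 -m inch '[[[0,-0.67,-1.95,0,0,0,0],[0,-1.34,-3.9,0,0,0,0],[0,-1.34,-3.9,0,0,0,0],[0,-1.34,-3.9,0,0,0,0],[0,-1.34,-3.9,0,0,0,0],[0,-1.34,-3.9,0,0,0,0],[0,-0.67,-1.95,0,0,0,0],[0,0,0,-4.3,0.94,0,0],[0,0,0,-4.3,0.94,0,0],[0,0,0,0,0,0,0]]]'
python3 - <<'E'
from h import *
a=np.radians(16);T=np.array([.616,.279]);m=T+np.array([np.cos(a),np.sin(a)])*(-.01)
for z,f in((.115,-12.6),(.085,-4),(.075,20),(.06,38)):
    p,R=mouthpose(*m,z,16,f);print(z,f,p.round(4));go(p,R)
E
```

```text
time: 33.15
tool_pos: [0.5053, 0.2498, 0.2933]
tcp_rot: [0.485, 0.515, -0.361, 0.608]
wrist_force: [-0.0, 0.5, -2.3]
gripper_width: 0.0111
0.115 -12.6 [0.5171 0.2507 0.1888]
t 33.15 pos [0.5053 0.2498 0.2933] x [ 0.21   0.06  -0.976] z [ 0.275 -0.961  0.   ] w 0.0111 F [-0.   0.5 -2.3] q [ 0.28 -0.12  1.91 -0.    1.13  1.57]
shift(cm) cur axes [10.45 -1.14  0.24] len 10.5
rotvec deg [-0.01  0.02  0.  ] shift in target axes [10.45 -1.14  0.24]
0.085 -4 [0.5288 0.254  0.1719]
t 33.15 pos [0.5053 0.2498 0.2933] x [ 0.21   0.06  -0.976] z [ 0.275 -0.961  0.   ] w 0.0111 F [-0.   0.5 -2.3] q [ 0.28 -0.12  1.91 -0.    1.13  1.57]
shift(cm) cur axes [12.37 -0.33  0.24] len 12.4
rotvec deg [-0.01  0.02 -8.6 ] shift in target axes [12.28  1.52  0.24]
0.075 20 [0.5694 0.2656 0.1872]
t 33.15 pos [0.5053 0.2498 0.2933] x [ 0.21   0.06  -0.976] z [ 0.275 -0.961  0.   ] w 0.0111 F [-0.   0.5 -2.3] q [ 0.28 -0.12  1.91 -0.    1.13  1.57]
shift(cm) cur axes [11.79  4.13  0.24] len 12.5
rotvec deg [-1.00e-02  1.00e-02 -3.26e+01] shift in target axes [7.71 9.84 0.24]
0.06 38 [0.6046 0.2757 0.1786]
t 33.15 pos [0.5053 0.2498 0.2933] x [ 0.21   0.06  -0.976] z [ 0.275 -0.961  0.   ] w 0.0111 F [-0.   0.5 -2.3] q [ 0.28 -0.12  1.91 -0.    1.13  1.57]
shift(cm) cur axes [13.43  7.51  0.24] len 15.4
rotvec deg [-1.00e-02  1.00e-02 -5.06e+01] shift in target axes [ 2.72 15.15  0.24]
```

```bash

python3 -m inch '[[[1.1,-0.12,0.05,0,0,0,0],[2.1,-0.23,0.05,0,0,0,0],[2.1,-0.23,0.05,0,0,0,0],[2.1,-0.23,0.05,0,0,0,0],[2.1,-0.23,0.05,0,0,0,0],[1,-0.1,0,0,0,0,0],[0.48,0.21,0,0,0,-2.15,0],[0.48,0.23,0,0,0,-2.15,0],[0.48,0.25,0,0,0,-2.15,0],[0.48,0.27,0,0,0,-2.15,0],[0,0,0,0,0,0,0]]]'
python3 - <<'E'
from h import *
a=np.radians(16);T=np.array([.616,.279]);m=T+np.array([np.cos(a),np.sin(a)])*(-.01)
for z,f in((.085,-4),(.075,20),(.06,38)):
    p,R=mouthpose(*m,z,16,f);print(z,f,p.round(4));go(p,R)
c=cam("side"); save(c,"s19",(100,120,360,340),2.7)
w=cam("wrist"); save(w,"w19")
E
```

```text
time: 34.52
tool_pos: [0.5312, 0.2534, 0.171]
tcp_rot: [0.445, 0.549, -0.406, 0.579]
wrist_force: [-0.5, 0.3, -1.6]
gripper_width: 0.0109
0.085 -4 [0.5288 0.254  0.1719]
t 34.52 pos [0.5312 0.2534 0.171 ] x [ 0.067  0.018 -0.998] z [ 0.275 -0.961  0.001] w 0.0109 F [-0.5  0.3 -1.6] q [ 0.27  0.12  1.89 -0.    1.06  1.56]
shift(cm) cur axes [-0.1  -0.21 -0.12] len 0.3
rotvec deg [-0.01  0.05  0.01] shift in target axes [-0.1  -0.21 -0.12]
0.075 20 [0.5694 0.2656 0.1872]
t 34.52 pos [0.5312 0.2534 0.171 ] x [ 0.067  0.018 -0.998] z [ 0.275 -0.961  0.001] w 0.0109 F [-0.5  0.3 -1.6] q [ 0.27  0.12  1.89 -0.    1.06  1.56]
shift(cm) cur axes [-1.34  4.12 -0.12] len 4.3
rotvec deg [-2.000e-02  5.000e-02 -2.399e+01] shift in target axes [-2.9   3.22 -0.12]
0.06 38 [0.6046 0.2757 0.1786]
t 34.52 pos [0.5312 0.2534 0.171 ] x [ 0.067  0.018 -0.998] z [ 0.275 -0.961  0.001] w 0.0109 F [-0.5  0.3 -1.6] q [ 0.27  0.12  1.89 -0.    1.06  1.56]
shift(cm) cur axes [-0.22  7.71 -0.12] len 7.7
rotvec deg [-2.000e-02  4.000e-02 -4.199e+01] shift in target axes [-5.32  5.58 -0.12]
```

View pics/s19.png

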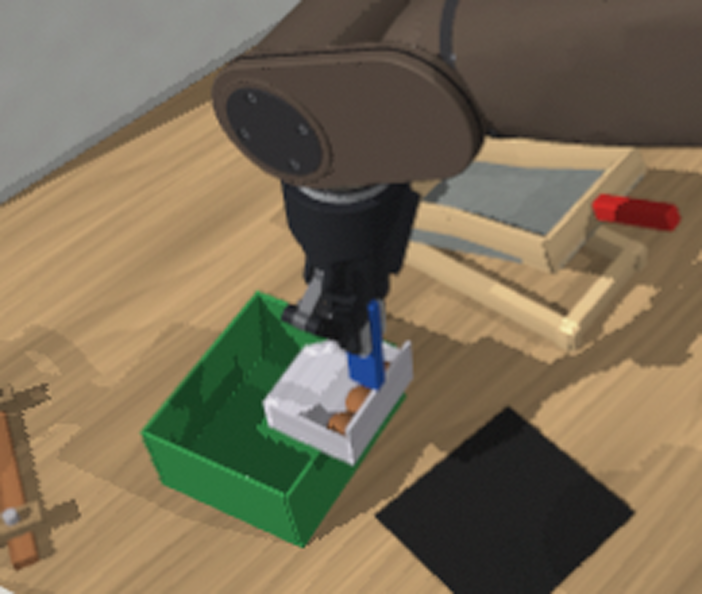

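View pics/w19.png

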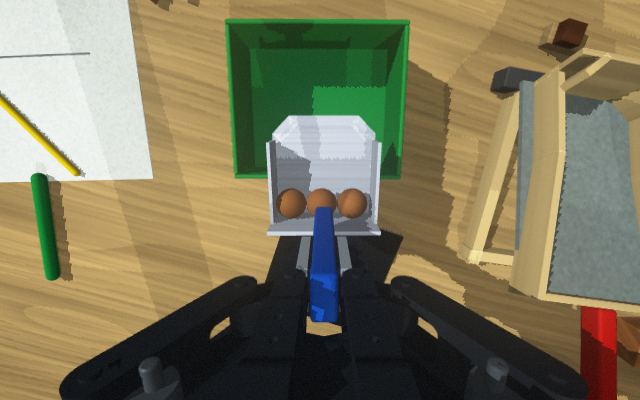

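```bash

python3 -m inch '[[[-0.37,1,0,0,0,-6,0],[-0.37,1.03,0,0,0,-6,0],[-0.37,1.07,0,0,0,-6,0],[-0.38,1.11,0,0,0,-6,0],[-0.4,1.15,0,0,0,-6,0],[-0.41,1.18,0,0,0,-6,0],[-0.43,1.2,0,0,0,-6,0],[0,0,0,0,0,0,0],[0,0,0,0,0,0,0],[0,0,0,0,0,0,0],[0,0,0,0,0,0,0]]]'
python3 - <<'E'
from h import *
st()
c=cam("side"); save(c,"s20",(100,120,360,340),2.7)
w=cam("wrist"); save(w,"w20")
E
```

```text
time: 36.0
tool_pos: [0.6072, 0.2755, 0.1795]
tcp_rot: [0.219, 0.672, -0.586, 0.397]
wrist_force: [0.5, 0.9, -2.1]
gripper_width: 0.0106
t 36.0 pos [0.6072 0.2755 0.1795] x [-0.589 -0.17  -0.79 ] z [ 0.276 -0.961  0.001] w 0.0106 F [ 0.5  0.9 -2.1] q [ 0.28  0.68  1.23 -0.    1.89  1.57]
```

View pics/s20.png

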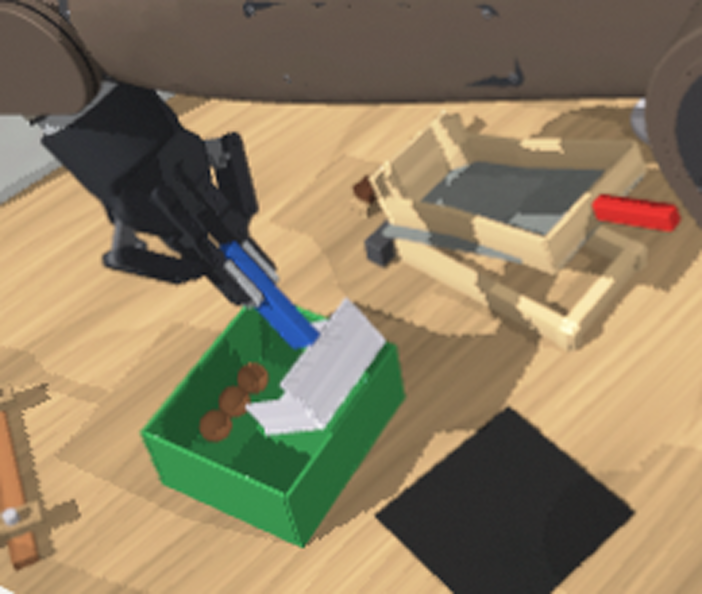

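View pics/w20.png

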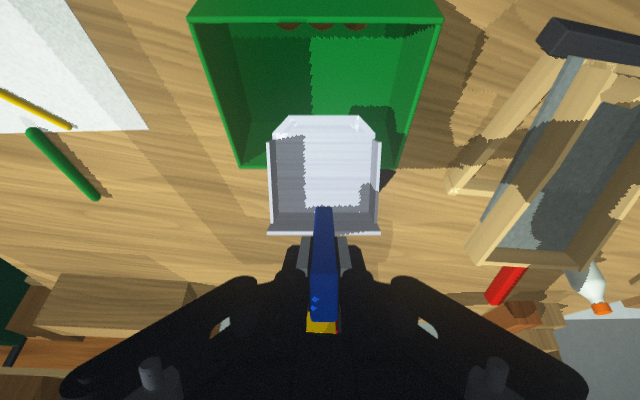

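```bash

python3 -m inch '[[[-2.37,-1.84,0,0,0,0,0],[-3.16,-2.45,0,0,0,0,0],[-3.16,-2.45,0,0,0,0,0],[-3.16,-2.45,0,0,0,0,0],[0,0,0,0,0,9.5,0],[0,0,0,0,0,9.5,0],[0,0,0,0,0,9.5,0],[0,0,0,0,0,9.5,0],[0,-4.44,0.97,0,0,0,0],[0,-4.44,0.97,0,0,0,0],[0,-4.44,0.97,0,0,0,0],[0,-4.44,0.97,0,0,0,0],[0,0,0,0,0,0,0]]]'
python3 -m inch '[[[0,0,0,-9.4,0,0,0],[0,0,0,-9.4,0,0,0],[0,0,0,-9.4,0,0,0],[0,0,0,-9.4,0,0,0],[0,0,0,-9.4,0,0,0],[0,0,0,-9.4,0,0,0],[0,0,0,-9.4,0,0,0],[0,0,0,-9.4,0,0,0],[0,0,0,-9.4,0,0,0],[0,0,0,0,0,0,0]]]'
python3 - <<'E'
from h import *
go((.447,.189,.0955),down(10.7))
c=cam("side"); save(c,"s21",(100,120,360,340),2.7)
c=cam("top"); save(c,"t21",(140,100,360,320),2.7)
E
```

```text
time: 37.72
tool_pos: [0.4447, 0.1885, 0.3278]
tcp_rot: [0.425, 0.564, -0.426, 0.565]
wrist_force: [0.2, 0.9, -1.4]
gripper_width: 0.0108
time: 38.98
tool_pos: [0.448, 0.1895, 0.328]
tcp_rot: [-0.065, 0.704, 0.064, 0.704]
wrist_force: [-0.5, 0.5, -2.9]
gripper_width: 0.011
t 38.98 pos [0.448  0.1895 0.328 ] x [ 0.001 -0.001 -1.   ] z [0.983 0.182 0.001] w 0.011 F [-0.5  0.5 -2.9] q [ 0.19 -0.2   1.91 -0.    1.44  0.01]
shift(cm) cur axes [ 2.325e+01 -2.000e-02 -1.300e-01] len 23.3
rotvec deg [-0.2   0.05  0.04] shift in target axes [23.25 -0.03 -0.1 ]
```

View pics/s21.png

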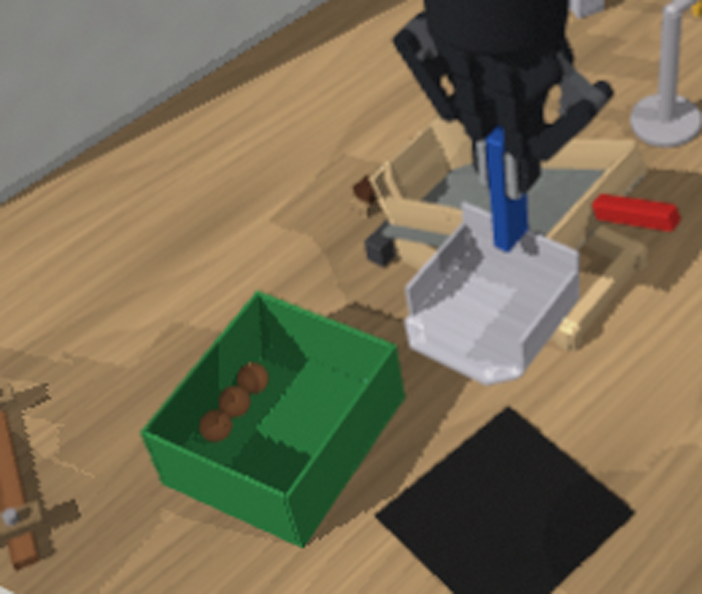

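View pics/t21.png

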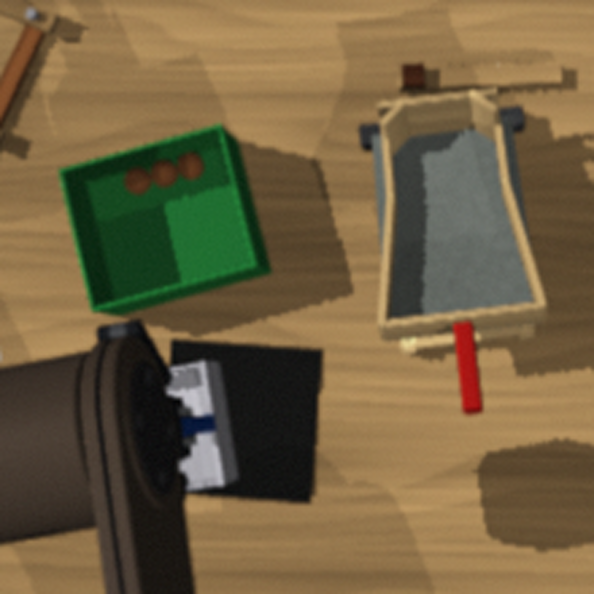

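```bash

python3 -m inch '[[[4,0,-0.1,0,0,0,0],[5.5,0,0,0,0,0,0],[5.5,0,0,0,0,0,0],[4,0,0,0,0,0,0],[2,0,0,0,0,0,0],[1,0,0,0,0,0,0],[0,0,0,0,0,0,0],[0.4,0,0,0,0,0,0],[0.3,0,0,0,0,0,0],[0,0,0,0,0,0,0]]]'
python3 - <<'E'
from h import *
go((.447,.189,.0955),down(10.7))
E
```

```text
time: 40.33
tool_pos: [0.447, 0.1891, 0.101]
tcp_rot: [-0.066, 0.704, 0.065, 0.705]
wrist_force: [-0.7, 0.4, -3.3]
gripper_width: 0.011
t 40.33 pos [0.447  0.1891 0.101 ] x [ 0.001 -0.    -1.   ] z [0.983 0.184 0.001] w 0.011 F [-0.7  0.4 -3.3] q [ 0.19  0.02  2.14 -0.    0.99  0.01]
shift(cm) cur axes [ 0.55 -0.01 -0.  ] len 0.6
rotvec deg [-0.1   0.07  0.04] shift in target axes [ 0.55 -0.01 -0.  ]
```

```bash

python3 -m inch '[[[0.3,0,0,0,0,0,0],[0.2,0,0,0,0,0,0],[0.1,0,0,0,0,0,0],[0,0,0,0,0,0,0]]]'
python3 -m inch '[[[0,0,0,0,0,0,2],[0,0,0,0,0,0,4],[0,0,0,0,0,0,4],[-2,0,0,0,0,0,4],[-4,0,0,0,0,0,4],[-4,0,0,0,0,0,4],[-4,0,0,0,0,0,4],[0,0,0,0,0,0,5]]]'
python3 - <<'E'
from h import *
st()
c=cam("side"); save(c,"s22",(180,120,380,340),2.7)
w=cam("wrist"); save(w,"w22"); np.save("w22.npy",w,allow_pickle=True)
E
```

```text
time: 40.83
tool_pos: [0.4471, 0.189, 0.0952]
tcp_rot: [-0.066, 0.704, 0.065, 0.704]
wrist_force: [-0.1, -1.5, 1.8]
gripper_width: 0.0114
time: 41.82
tool_pos: [0.4491, 0.1897, 0.2392]
tcp_rot: [-0.065, 0.701, 0.065, 0.707]
wrist_force: [-0.2, -0.2, 0.1]
gripper_width: 0.05
t 41.83 pos [0.4491 0.1897 0.2392] x [ 0.01   0.001 -1.   ] z [0.983 0.184 0.01 ] w 0.05 F [-0.2 -0.2  0.1] q [ 0.19 -0.15  2.02 -0.    1.26  0.01]
```

View pics/s22.png

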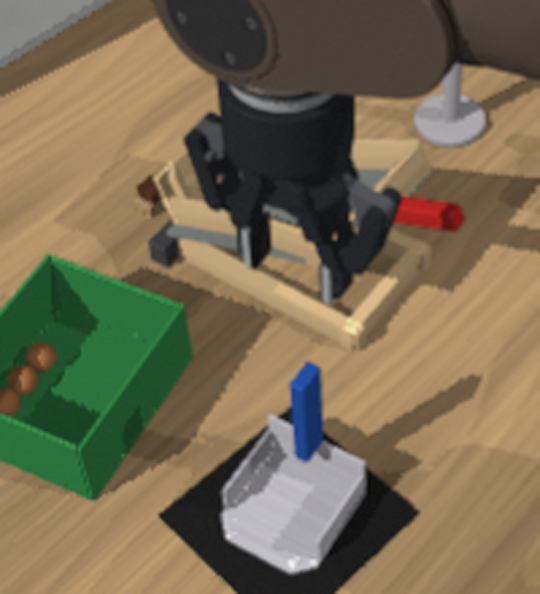

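View pics/w22.png

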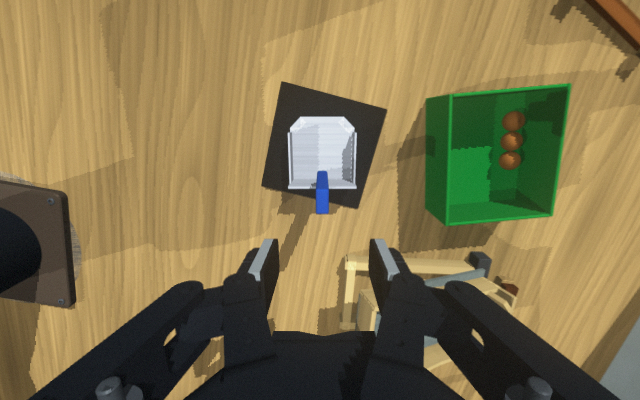

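```bash

python3 -m inch '[[[-3,0,0,0,0,0,5],[0,0,0,10.4,0,0,5],[0,0,0,10.4,0,0,5],[0,0,0,10.4,0,0,5],[0,0,0,10.4,0,0,5],[0,0,0,10.4,0,0,5],[0,0,0,10.4,0,0,5],[0,0,0,10.4,0,0,5],[0,0,0,10.4,0,0,5],[0,0,0,10.4,0,0,5],[0,1.16,4.55,0,0,0,5],[0,1.16,4.55,0,0,0,5],[0,1.16,4.55,0,0,0,5],[0,1.16,4.55,0,0,0,5],[0,0,0,0,0,-10.6,5],[0,0,0,0,0,-10.6,5],[0,0,0,0,0,0,5],[0,0,0,0,0,0,5]]]'
python3 - <<'E'
from h import *
f=np.radians(21.3);a=np.radians(7);U=np.array([np.cos(a),np.sin(a),0]);zz=np.array([0,0,1.]);N=np.cross(zz,U)
x=-(np.sin(f)*U+np.cos(f)*zz); y=np.cos(f)*U-np.sin(f)*zz; R=np.c_[x,y,-N]
go(np.array([.4809,.0103,.1198]),R)
w=cam("wrist"); save(w,"w23"); np.save("w23.npy",w,allow_pickle=True)
E
```

```text
time: 44.18
tool_pos: [0.5143, 0.0144, 0.2636]
tcp_rot: [0.363, 0.607, -0.558, 0.434]
wrist_force: [0.4, -0.5, 1.3]
gripper_width: 0.0501
t 44.17 pos [0.5143 0.0144 0.2636] x [-0.359 -0.044 -0.932] z [ 0.122 -0.992 -0.   ] w 0.0501 F [ 0.4 -0.5  1.3] q [-0.13  0.12  1.74 -0.09  1.64  1.33]
shift(cm) cur axes [14.62  2.06 -0.  ] len 14.8
rotvec deg [ 0.02  0.   -0.09] shift in target axes [14.62  2.09 -0.  ]
```

View pics/w23.png

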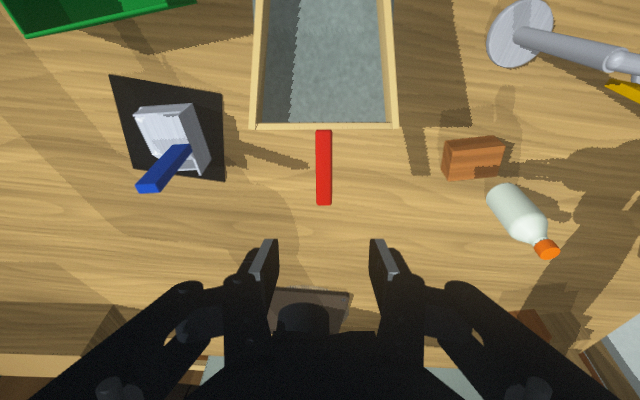

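```bash

python3 -m inch '[[[0,1.03,0,0,0,0,5],[0,1.03,0,0,0,0,5],[4,0,0,0,0,0,5],[4,0,0,0,0,0,5],[3.5,0,0,0,0,0,5],[2,0,0,0,0,0,5],[1,0,0,0,0,0,5],[0,0,0,0,0,0,5],[0,0,0,0,0,0,0],[0,0,0,0,0,0,0],[0,0,0,0,0,0,0],[0,0,0,0,0,0,0],[0,0,0,0,0,0,0]]]' 60
python3 -c "
from h import *
st()"
python3 -m inch '[[[0.43,0,0,0,0,1,0],[0.43,0,0,0,0,1,0],[0.43,0,0,0,0,1,0],[0.43,0,0,0,0,1,0],[0.43,0,0,0,0,1,0],[0.43,0,0,0,0,1,0],[0.43,0,0,0,0,1,0],[0.43,0,0,0,0,1,0],[0.43,0,0,0,0,1,0],[0.43,0,0,0,0,1,0],[0.43,0,0,0,0,1,0],[0.43,0,0,0,0,1,0],[0.43,0,0,0,0,1,0],[0.43,0,0,0,0,1,0],[0.43,0,0,0,0,1,0],[0.43,0,0,0,0,1,0],[0,0,0,0,0,0,0]]]'
python3 -c "
from h import *
st()"
```

```text
time: 45.85
tool_pos: [0.483, 0.0104, 0.1229]
tcp_rot: [0.364, 0.606, -0.557, 0.435]
wrist_force: [1.8, 3.9, 3.9]
gripper_width: 0.0145
t 45.85 pos [0.483  0.0104 0.1229] x [-0.356 -0.044 -0.933] z [ 0.122 -0.993  0.   ] w 0.0145 F [1.8 3.9 3.9] q [-0.14  0.2   1.93 -0.1   1.37  1.34]
time: 47.98
tool_pos: [0.4656, 0.0082, 0.055]
tcp_rot: [0.445, 0.55, -0.492, 0.508]
wrist_force: [0.8, 5.1, 0.0]
gripper_width: 0.0144
t 47.98 pos [0.4656 0.0082 0.055 ] x [-0.088 -0.011 -0.996] z [ 0.122 -0.993  0.   ] w 0.0144 F [0.8 5.1 0. ] q [-0.19  0.1   2.15 -0.03  0.97  1.28]
```

```bash

python3 -m inch '[[[0.43,0,0,0,0,1,0],[0.43,0,0,0,0,1,0],[0.43,0,0,0,0,1,0],[0.43,0,0,0,0,1,0],[0.43,0,0,0,0,1,0],[0,0,0,0,0,0,0]]]'
python3 -c "
from h import *
st()"
python3 -m inch '[[[0.2,0,0,0,0,0,0],[0,0,0,0,0,0,0]]]'
python3 -m inch '[[[0.2,0,0,0,0,0,0],[0,0,0,0,0,0,0]]]'
python3 -c "
from h import *
st(); c=cam('side'); save(c,'s24',(200,110,420,300),3)"
```

```text
time: 48.72
tool_pos: [0.4645, 0.008, 0.0359]
tcp_rot: [0.467, 0.531, -0.47, 0.528]
wrist_force: [-6.4, 6.0, 17.9]
gripper_width: 0.0142
t 48.73 pos [0.4645 0.008  0.0359] x [-0.005 -0.    -1.   ] z [ 0.122 -0.993 -0.   ] w 0.0142 F [-6.4  6.  17.9] q [-0.2   0.09  2.21 -0.    0.85  1.25]
time: 48.98
tool_pos: [0.4645, 0.008, 0.0358]
tcp_rot: [0.466, 0.532, -0.47, 0.528]
wrist_force: [-13.1, 7.0, 32.2]
gripper_width: 0.0145
time: 49.22
tool_pos: [0.4645, 0.008, 0.0356]
tcp_rot: [0.466, 0.532, -0.471, 0.527]
wrist_force: [-19.9, 5.7, 46.6]
gripper_width: 0.0145
t 49.23 pos [0.4645 0.008  0.0356] x [-0.01 -0.   -1.  ] z [ 0.123 -0.992 -0.001] w 0.0145 F [-19.9   5.7  46.6] q [-0.2   0.1   2.2  -0.    0.85  1.25]
```

View pics/s24.png

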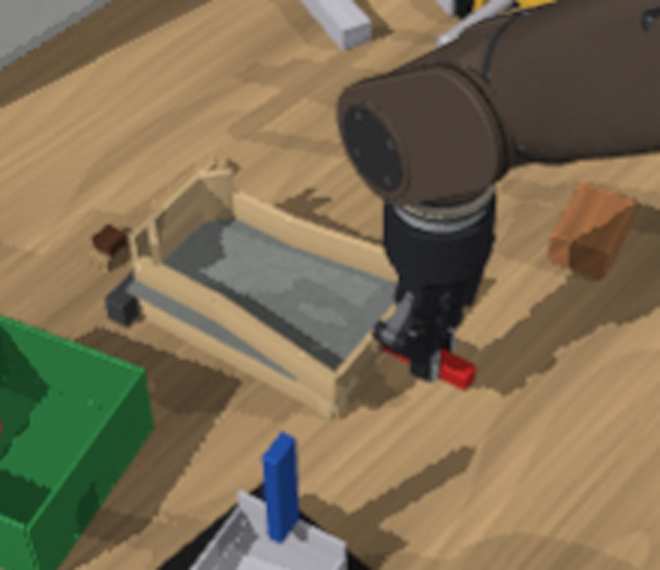

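```bash

python3 -m inch '[[[-0.5,0,0,0,0,0,0],[0,0,0,0,0,0,3],[0,0,0,0,0,0,4],[0,0,0,0,0,0,4],[-3,0,0,0,0,0,4],[-5,0,0,0,0,0,4],[-5,0,0,0,0,0,4],[-5,0,0,0,0,0,4],[-5,0,0,0,0,0,4],[0,0,0,-10.2,0,0,4],[0,0,0,-10.2,0,0,4],[0,0,0,-10.2,0,0,4],[0,0,0,-10.2,0,0,4],[0,0,0,-10.2,0,0,4],[0,0,0,-10.2,0,0,4],[0,0,0,-10.2,0,0,4],[0,0,0,-10.2,0,0,4],[0,0,0,0,0,0,4]]]'
python3 -m inch '[[[0,-4.2,2.3,0,0,0,4],[0,-4.2,2.3,0,0,0,4],[0,-4.2,2.3,0,0,0,4],[0,-4.2,2.3,0,0,0,4],[0,-4.2,2.3,0,0,0,4],[0,-4.2,2.3,0,0,0,4],[0,-4.2,2.3,0,0,0,4],[0,0,0,0,0,0,4],[0,0,0,0,0,0,4]]]'
python3 - <<'E'
from h import *
go((.6147,-.2934,.1643),down(-1.7))
w=cam("wrist"); save(w,"w25"); np.save("w25.npy",w,allow_pickle=True); save(w,"w25z",(260,140,400,240),5.5)
c=cam('side'); save(c,'s25',(200,80,460,300),2.7)
E
```

```text
time: 51.52
tool_pos: [0.4654, 0.0079, 0.2646]
tcp_rot: [0.009, 0.708, -0.01, 0.706]
wrist_force: [0.0, 1.2, -0.1]
gripper_width: 0.0402
time: 52.65
tool_pos: [0.619, -0.2894, 0.2643]
tcp_rot: [0.009, 0.708, -0.009, 0.706]
wrist_force: [0.3, -0.4, -1.0]
gripper_width: 0.0401
t 52.65 pos [ 0.619  -0.2894  0.2643] x [-0.004  0.    -1.   ] z [ 1.    -0.026 -0.004] w 0.0401 F [ 0.3 -0.4 -1. ] q [-0.58  0.28  1.52 -0.    1.34 -0.56]
shift(cm) cur axes [10.   -0.41 -0.38] len 10.0
rotvec deg [ 0.19 -0.23 -0.  ] shift in target axes [10.   -0.41 -0.41]
```

View pics/w25z.png

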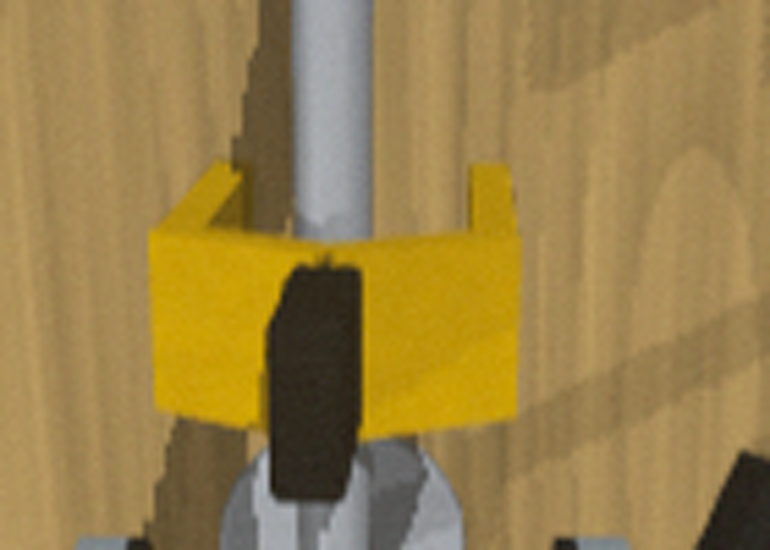

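View pics/s25.png

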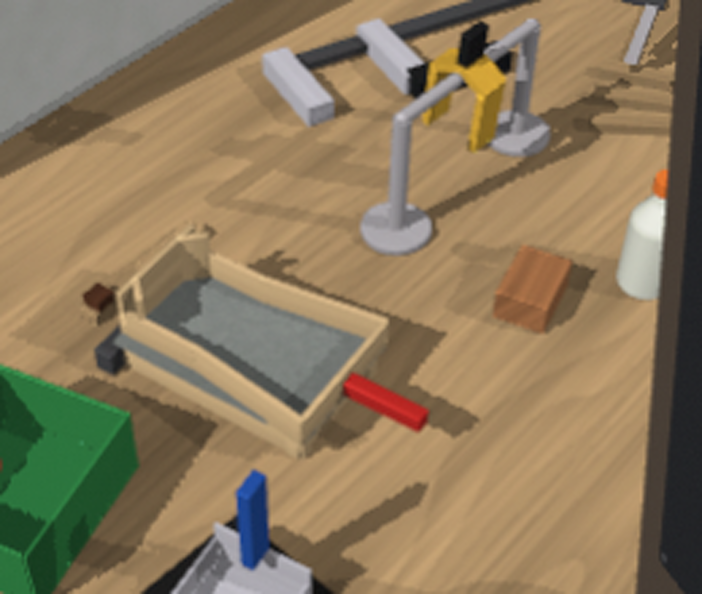

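```bash
python3 - <<'E'
from h import *; from cr import cr
w=np.load("w25.npy",allow_pickle=True).item()
C=lambda p: cr(p,260,140,5.5)
print("fin back top",plane(w,C([(270,497),(347,495)]),.19).round(4).tolist())
print("fin front top edge?",plane(w,C([(297,268),(360,268)]),.165).round(4).tolist())
print("eaves",plane(w,C([(150,232),(521,232),(516,415),(157,405)]),.145).round(4).tolist())
print("rail",plane(w,C([(333,50),(335,200)]),.147).round(4).tolist())
E
```

```text
fin back top [[0.6056, -0.3082, 0.19], [0.6173, -0.3081, 0.19]]
fin front top edge? [[0.6098, -0.2786, 0.165], [0.6201, -0.2789, 0.165]]
eaves [[0.5835, -0.2765, 0.145], [0.6483, -0.2781, 0.145], [0.6475, -0.312, 0.145], [0.5827, -0.3085, 0.145]]
rail [[0.6164, -0.2456, 0.147], [0.616, -0.2712, 0.147]]
```

```bash

python3 -m inch '[[[0,-0.43,-0.62,0,0,0,4],[3,0,0,0,0,0,4],[3,0,0,0,0,0,4],[2.5,0,0,0,0,0,4],[1.3,0,0,0,0,0,4],[0,0,0,0,0,0,4]]]'
python3 -c "
from h import *
st()"
python3 -m inch '[[[0,0,0,0,0,0,0],[0,0,0,0,0,0,0],[0,0,0,0,0,0,0],[0,0,0,0,0,0,0],[0,0,0,0,0,0,0]]]' 40
python3 - <<'E'
from h import *
st()
w=cam("wrist"); save(w,"w26");
c=cam('side'); save(c,'s26',(300,60,440,180),5)
E
```

```text
time: 53.5
tool_pos: [0.6122, -0.2935, 0.1665]
tcp_rot: [0.009, 0.708, -0.009, 0.706]
wrist_force: [1.1, 0.3, -0.4]
gripper_width: 0.0399
t 53.5 pos [ 0.6122 -0.2935  0.1665] x [-0.004 -0.    -1.   ] z [ 1.    -0.024 -0.004] w 0.0399 F [ 1.1  0.3 -0.4] q [-0.6   0.35  1.62 -0.    1.18 -0.57]
time: 54.12
tool_pos: [0.6139, -0.2946, 0.1693]
tcp_rot: [0.008, 0.707, -0.01, 0.707]
wrist_force: [0.4, -0.1, 5.5]
gripper_width: 0.0103
t 54.12 pos [ 0.6139 -0.2946  0.1693] x [ 0.001 -0.003 -1.   ] z [ 1.    -0.024  0.001] w 0.0103 F [ 0.4 -0.1  5.5] q [-0.6   0.35  1.61 -0.    1.18 -0.57]
```

View pics/w26.png

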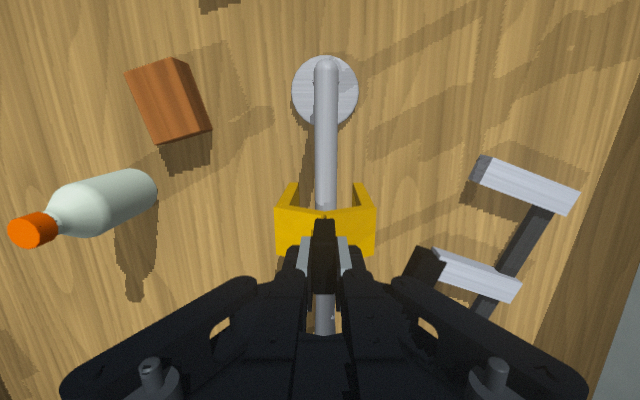

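View pics/s26.png

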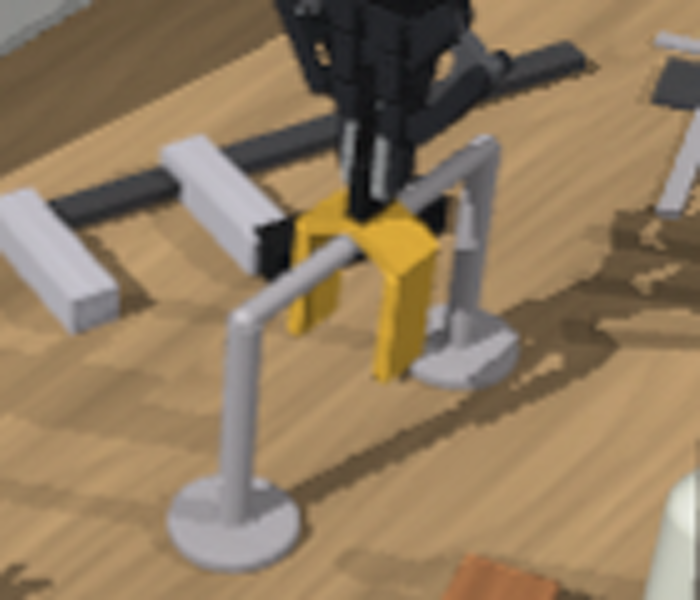

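```bash

python3 -m inch '[[[-1,0,0,0,0,0,0],[-3,0,0,0,0,0,0],[-4,0,0,0,0,0,0],[-4,0,0,0,0,0,0],[0,0,0,0,0,0,0],[0,4.26,-2.32,0,0,0,0],[0,4.26,-2.32,0,0,0,0],[0,4.26,-2.32,0,0,0,0],[0,4.26,-2.32,0,0,0,0],[0,4.26,-2.32,0,0,0,0],[0,4.26,-2.32,0,0,0,0],[0,4.26,-2.32,0,0,0,0]]]'
python3 -m inch '[[[0,0,0,10.2,0,0,0],[0,0,0,10.2,0,0,0],[0,0,0,10.2,0,0,0],[0,0,0,10.2,0,0,0],[0,0,0,10.2,0,0,0],[0,0,0,10.2,0,0,0],[0,0,0,10.2,0,0,0],[0,0,0,10.2,0,0,0],[0,0,0,0,0,0,0],[0,0,0,0,0,0,0]]]'
python3 - <<'E'
from h import *
go((.459,.0075,.1013),down(-83))
w=cam("wrist"); save(w,"w27");
c=cam('side'); save(c,'s27',(220,80,440,280),3)
E
```

```text
time: 55.72
tool_pos: [0.4558, 0.0096, 0.2847]
tcp_rot: [0.009, 0.71, -0.009, 0.705]
wrist_force: [0.2, -0.2, -1.4]
gripper_width: 0.0111
time: 56.98
tool_pos: [0.4574, 0.0083, 0.286]
tcp_rot: [0.467, 0.531, -0.469, 0.529]
wrist_force: [0.5, 0.3, -1.1]
gripper_width: 0.011
t 56.98 pos [0.4574 0.0083 0.286 ] x [-0.005 -0.001 -1.   ] z [ 0.124 -0.992 -0.   ] w 0.011 F [ 0.5  0.3 -1.1] q [-0.2  -0.25  2.02 -0.    1.37  1.24]
shift(cm) cur axes [18.47  0.24  0.1 ] len 18.5
rotvec deg [ 0.15 -0.    0.28] shift in target axes [18.47  0.15  0.1 ]
```

View pics/w27.png

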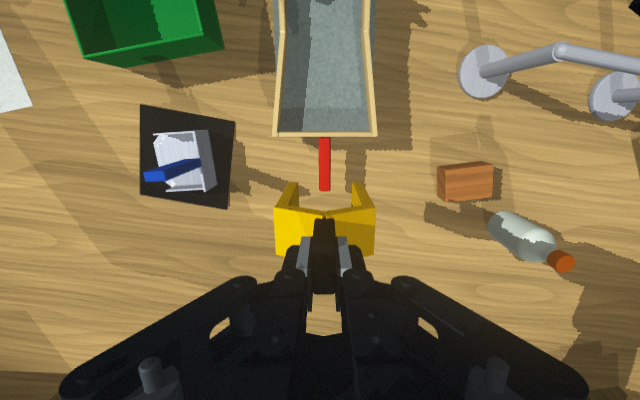

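View pics/s27.png

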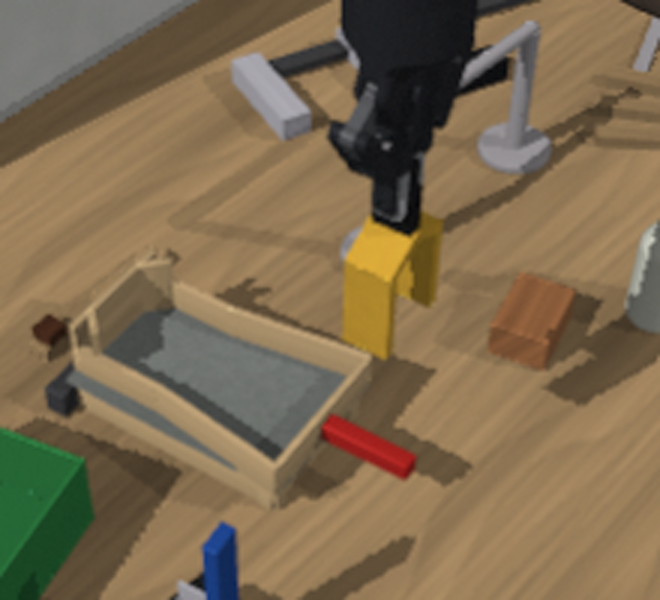

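```bash

python3 -m inch '[[[3,0.2,0.1,0,0,0,0],[4.5,0,0,0,0,0,0],[4.5,0,0,0,0,0,0],[3,0,0,0,0,0,0],[1.5,0,0,0,0,0,0],[0.8,0,0,0,0,0,0],[0,0,0,0,0,0,0]]]'
python3 -m inch '[[[0.4,0,0,0,0,0,0],[0,0,0,0,0,0,0]]]'
python3 -m inch '[[[0.3,0,0,0,0,0,0],[0,0,0,0,0,0,0]]]'
python3 -c "
from h import *
st(); c=cam('side'); save(c,'s28',(280,160,420,280),5)"
```

```text
time: 57.95
tool_pos: [0.4602, 0.0072, 0.1147]
tcp_rot: [0.468, 0.53, -0.469, 0.529]
wrist_force: [-0.1, 0.4, -1.3]
gripper_width: 0.0108
time: 58.2
tool_pos: [0.46, 0.0072, 0.1108]
tcp_rot: [0.468, 0.53, -0.469, 0.53]
wrist_force: [0.0, 0.1, -0.9]
gripper_width: 0.0107
time: 58.45
tool_pos: [0.4595, 0.0073, 0.1071]
tcp_rot: [0.468, 0.53, -0.469, 0.529]
wrist_force: [-1.0, -0.3, -1.7]
gripper_width: 0.0109
t 58.45 pos [0.4595 0.0073 0.1071] x [-0.003 -0.001 -1.   ] z [ 0.122 -0.993  0.001] w 0.0109 F [-1.  -0.3 -1.7] q [-0.2  -0.05  2.19 -0.    1.    1.24]
```

View pics/s28.png

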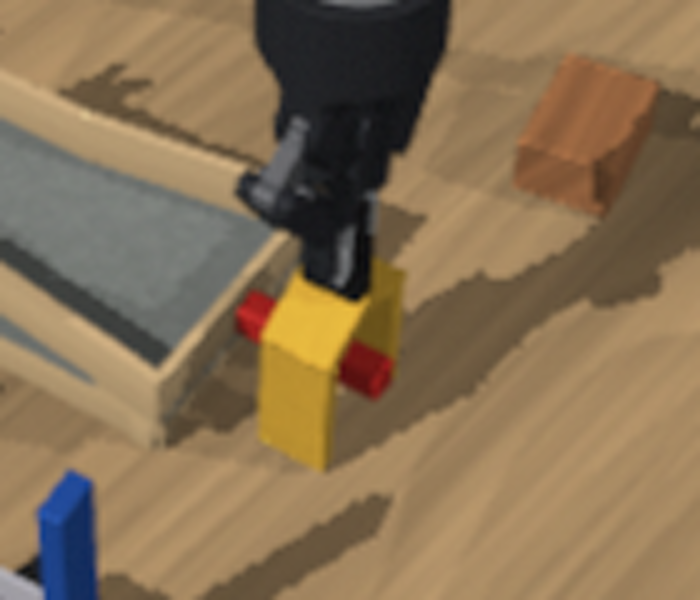

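```bash

python3 -m inch '[[[0.3,0,0,0,0,0,0],[0,0,0,0,0,0,0]]]'
python3 -m inch '[[[0.25,0,0,0,0,0,0],[0,0,0,0,0,0,0]]]'
python3 -m inch '[[[0.2,0,0,0,0,0,0],[0,0,0,0,0,0,0]]]'
```

```text
time: 58.75
tool_pos: [0.4594, 0.0073, 0.1039]
tcp_rot: [0.468, 0.53, -0.469, 0.529]
wrist_force: [0.2, -1.4, -2.1]
gripper_width: 0.011
time: 59.0
tool_pos: [0.4602, 0.0071, 0.1024]
tcp_rot: [0.468, 0.53, -0.469, 0.53]
wrist_force: [-1.1, -0.1, 2.2]
gripper_width: 0.0113
time: 59.25
tool_pos: [0.4609, 0.0064, 0.1021]
tcp_rot: [0.467, 0.529, -0.469, 0.53]
wrist_force: [-3.4, -2.1, 9.8]
gripper_width: 0.011
```

```bash

python3 -m inch '[[[-0.2,0,0,0,0,0,0],[0,0,0,0,0,0,2],[0,0,0,0,0,0,3],[0,0,0,0,0,0,3],[-1,0,0,0,0,0,3],[-3,0,0,0,0,0,3],[-4,0,0,0,0,0,3],[-4,0,0,0,0,0,3],[-3,0,0,0,0,0,3],[0,0,0,0,0,0,3],[0,0,0,0,0,0,3]]]'
python3 - <<'E'
from h import *
st()
w=cam("wrist"); save(w,"w29"); np.save("w29.npy",w,allow_pickle=True); save(w,"w29z",(260,80,400,220),4.2)
c=cam('side'); save(c,'s29',(140,120,380,370),2.4)
c=cam('top'); save(c,'t29',(140,100,360,320),2.7)
E
```

```text
time: 60.62
tool_pos: [0.4595, 0.0076, 0.2509]
tcp_rot: [0.467, 0.53, -0.47, 0.529]
wrist_force: [-0.0, -0.9, -0.5]
gripper_width: 0.0298
t 60.62 pos [0.4595 0.0076 0.2509] x [-0.004 -0.001 -1.   ] z [ 0.122 -0.993  0.   ] w 0.0298 F [-0.  -0.9 -0.5] q [-0.2  -0.22  2.06 -0.    1.3   1.24]
```

View pics/w29.png

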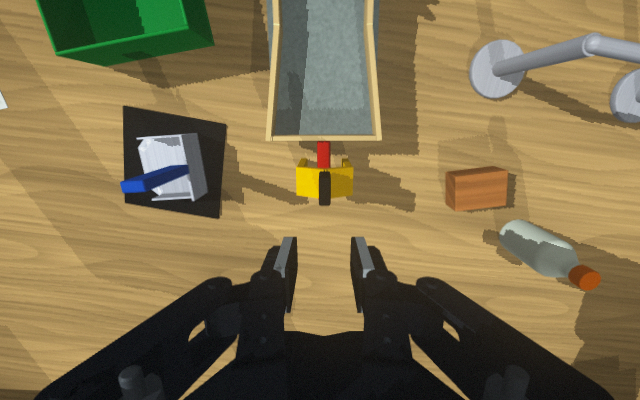

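View pics/w29z.png

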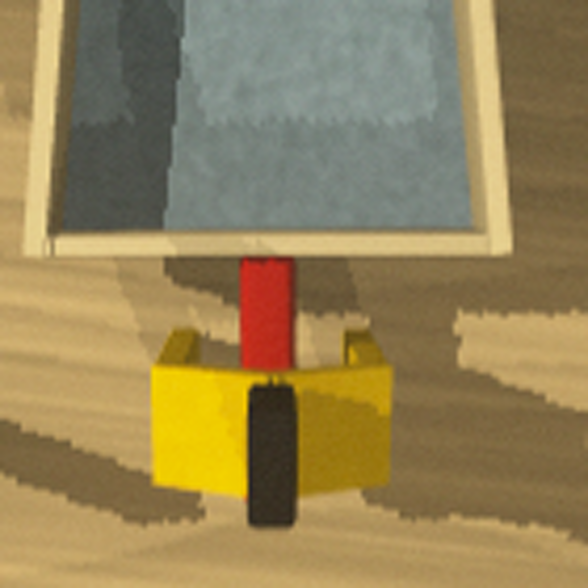

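View pics/s29.png

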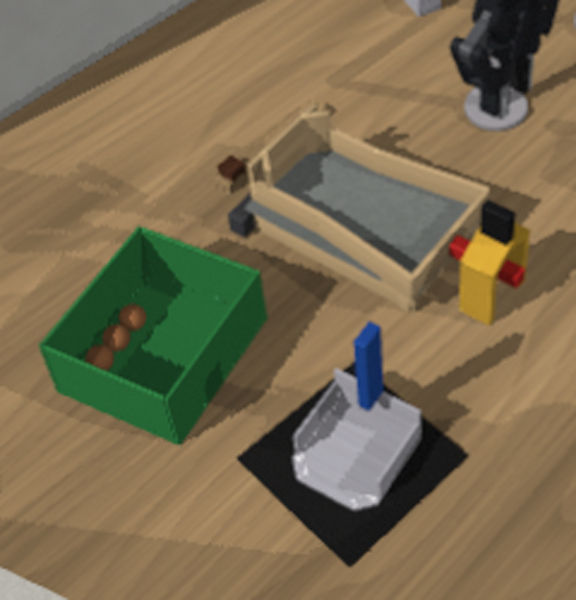

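```bash
python3 - <<'E'
from h import *; from cr import cr
w=np.load("w29.npy",allow_pickle=True).item(); C=lambda p: cr(p,260,80,4.2)
e=plane(w,C([(152,366),(392,366),(390,482),(152,485)]),.076); print("yoke eaves ctr",e.mean(0).round(4),"w",np.linalg.norm(e[0]-e[1]).round(4),np.linalg.norm(e[1]-e[2]).round(4))
print("fin back top",plane(w,C([(248,525),(295,525)]),.122).mean(0).round(4),"-> +15mm fwd ctr")
n=plane(w,C([(24,255),(512,255)]),.06);print("near wall outer",n.round(4).tolist(),np.linalg.norm(n[0]-n[1]),"mid",n.mean(0))
c=cam("top");s=cam("side")
# grip top in both views
m,_=blobs(mask(s,(105,150,40),(130,255,255)));print(m)
p=plane(s,cr([(372,328)],140,120,2.4),.139);print("scoop grip top from side",p.round(4))
print("mat corners side",plane(s,cr([(238,458),(350,563),(466,455)],140,120,2.4),.003).round(4).tolist())
for n_,c_ in(("top",c),("side",s)):
  for b in blobs(mask(c_,(5,100,40),(16,255,255)),25)[0]:
    q=plane(c_,[b[0]],.017)[0]
    if .5<q[0]<.75 and .15<q[1]<.42: print(n_,"ball?",b,q.round(3))
P=plane(s,cr([(43,346),(141,228),(266,272),(179,442)],140,120,2.4),.07);print("tub rim side",P.round(3).tolist(),P.mean(0).round(3))
E
```

```text
yoke eaves ctr [0.4602 0.0056 0.076 ] w 0.0655 0.0329
fin back top [0.446 0.004 0.122] -> +15mm fwd ctr
near wall outer [[0.4965, 0.0798, 0.06], [0.5132, -0.0556, 0.06]] 0.1363730121785784 mid [0.50488876 0.01211869 0.06      ]
[([293.1, 272.1], [288, 255, 12, 35, 312])]
scoop grip top from side [[0.4469 0.1845 0.139 ]]
mat corners side [[0.5122, 0.2871, 0.003], [0.3765, 0.2937, 0.003], [0.3682, 0.1594, 0.003]]
top ball? ([206.8, 158.2], [193, 152, 28, 14, 177]) [0.679 0.278 0.017]
top ball? ([249.1, 197.8], [245, 194, 9, 10, 26]) [0.581 0.17  0.017]
side ball? ([188.2, 260.0], [176, 247, 25, 27, 250]) [0.679 0.279 0.017]
side ball? ([238.0, 285.5], [235, 282, 8, 9, 29]) [0.549 0.253 0.017]
tub rim side [[0.68, 0.344, 0.07], [0.721, 0.204, 0.07], [0.596, 0.165, 0.07], [0.523, 0.329, 0.07]] [0.63 0.26 0.07]
```

View pics/t29.png

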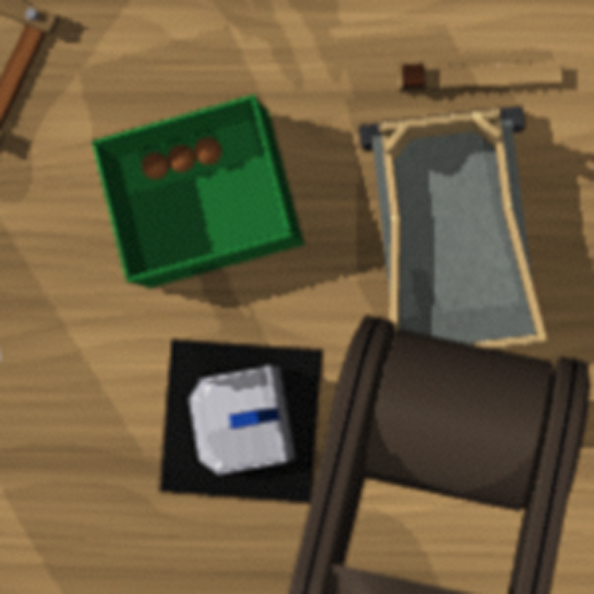

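```bash
python3 -c "
from h import *
st(); print(arm.hand_in())"
```

```text
t 60.88 pos [0.4594 0.0076 0.2504] x [-0.005 -0.    -1.   ] z [ 0.122 -0.993 -0.   ] w 0.0301 F [-1.1 -0.5 -0.6] q [-0.2  -0.22  2.06 -0.    1.3   1.24]
the job is handed in; nothing more can be done
None
```

I carried out the whole job and handed it in at about 61 s of the 210 s allowed; `hand_in` reports no verdict.

**What I did:**
- I hung the yoke on the rail and tilted the tray to about 21°.
- Only three balls were present, and I took all three in one scoop load and tipped them into the tub.
- I set the scoop back on its mat, lowered the tray to its stop and stood the yoke astride the handle again.

**Last checks, from the final pictures and the arm's readings:**

| Item | What I found |
|---|---|
| Balls | All three in the upright tub |
| Tub | Knocked about 3 cm aside by something other than the robot; the balls stayed in |
| Tray | Level: it stopped firmly, and its near wall measured within about 1.5 mm of where it started |
| Yoke | Upright at about (0.460, 0.006), 1–2 mm from the grip point; its two measured points agree within 1–2 mm |
| Scoop | Flat on the mat, about 5 mm from its centre in the picture |
| Bystanders | The offcut, glue bottle and pointer look unmoved in the pictures; I did not re-measure them |
| Robot | Tool clear of everything at 0.25 m height |

**Small disagreements:**
- Rough corner picks from the side camera put the tub rim slightly out of square, with one corner a centimetre or two off.
- While the yoke hung on the rail it leaned a few degrees, by my estimate.

No check failed.

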